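# Load and close up the paste extruder's cartridge dock

### The arm

A 6-joint arm with a two-finger parallel gripper is mounted at the origin on the work surface. World frame = base frame: x ahead of the robot, y to its left, z up, the work surface at z = 0. Lengths are in mm, angles in degrees, forces in N, time in s.
With the tool pointing down it reaches from about 350 to 850 mm from the base axis. Payload 8.1 kg.
Tool frame: the origin (TCP) lies at the very end of the fingers, on their centre line; the grasp point (between the pads) lies 19 mm behind it; z points along the fingers, y is the line along which they close (so a half turn about z gives the same grasp; the last joint's range is limited). The gripper opens to 85 mm and grips with 20 to 120 N. Pads are 22 mm wide; open, the fingers measure 114 mm over their backs; the gripper's body (76 mm by 85 mm) begins 54 mm behind the grasp point. The pads swing forward as they close: fully open they stand 13 mm farther back than shut.
Start: joints at [-70.382, 7.471, 85.268, -0, 87.261, -4.893], TCP at [248.942, -545.924, 231.292] pointing down, gripper open.
Joint ranges: [-169.43, 169.43], [-51.17, 129.36], [1.28, 143.12], [-76.62, 256.62], [0, 156.53], [-152.29, 152.29]. Speed limits (degrees/s): [136.94, 136.94, 159.86, 180, 180, 180].

### API

Orientations are given as [roll, pitch, yaw] about the fixed x, y, z axes, in that order (R = Rz(yaw) Ry(pitch) Rx(roll)).
In Python, from bench import * gives the robot as it stands.
- The arm moves only by the tool play_rows, never from a script. Its argument "increments" is a list of rows, each a list of 3 entries, a list of its own where there are three numbers: the gripper's target within -1 to 1 (fully open at 1, half-way at 0, shut at -1), then the shift along the tool's x, y, z in mm, then the turn about the tool's z in rad. A call has 1 to 12 rows; each row shifts and turns the commanded pose from where the row before left it, along the tool's axes as they then stand; what a row does not reach is not made up. A row lasts 1/12 s, in which the tool goes at most 41.7 mm and 7.16 degrees, less where a joint would pass 70% of its speed; a pose out of reach is approached as far as the arm can. A call is refused whole if a number of a shift passes 41.7 or a number of a turn 0.125, either way. A call with a gripper value outside its range is refused whole. The fingers move at their own pace and stop on an object; "force" is the grip in N (left out, the last holds). Time passes only in rows, so rows that do not move let the fingers close. It gives the time, the measured TCP pose, the force, the opening and the grip force at its end, in the units of the state.
- sense(): the state, without advancing time (a new reading comes with each control period).
- snapshot(name): name is "scene" or "top" or "wrist"; returns a dict with "color" (384x512x3 uint8, red, green, blue), "intrinsics" (3x3 intrinsics, pixels), "world_from_camera" (4x4, takes a point from camera to world coordinates). Camera axes: x right, y down, z forward; pixel columns grow to the right and rows downward; lengths in mm; the calibration is good to about 2 mm. The wrist camera is an equidistant fisheye: a pixel r from the principal point sees the ray r / f radians off the axis. A picture is of the moment at which its call begins. There is no depth.
- hand_in(): hands the job in; it is judged then, once.
Trained networks look in a picture, given as the dict that the camera call returned (one of the last four; its "shot" number tells which), for a name from the list of things; names that differ only in an ending like _2 or _b are one class to them, and where a whole thing is asked for, a point or a joint stands for the part that bears it (a point fixed in the world has none). Each returns a list of dicts, best first, with "p" (0 to 1); they miss things now and then, are a little off and sometimes report something else, mostly with a low value. They report only what shows in the picture. A call takes as long as a camera call. They do not tell look-alikes from the thing itself.
- find_in(query, picture): "xyz" ([x, y, z] in mm, in the coordinates of the camera as it stood for that picture, good to about 4 mm: the middle of the surface that is visible of it).
- regions_of(query, picture): "mask" (384x512 bool, what is visible of it).
- pinpoint(query, picture): "xyz" ([x, y, z] in mm, in the coordinates of the camera as it stood for that picture, good to about 4 mm: a listed point, or the origin of a listed thing).
The state is a dict: "time": time; "joint_pos": joint angles; "qd": joint speeds; "joint_efforts": joint torques, N m; "tool_pos": TCP position; "tcp_rot": TCP orientation; "ft_force": force on the tool from outside, world axes, zero at the start; "wrist_torque": the same for the moment, N m; "finger_gap": finger opening in mm; "grip_force": force on a finger pad.
Only numpy, scipy, OpenCV 4.12 (cv2) and the standard library are available. Lean on these libraries where they do the work, as an engineer would, in place of code of your own. Each camera call takes 0.05 s, during which the arm holds its last target. There are 200 camera calls.

### The job

Load the paste extruder: take the cartridge that has a flange out of the wooden rest and slide it down into the slots of the sloping dock, so that its flange drops behind the slotted plate and it lies fully home; lay it in gently, do not drop it. Then, with the cartridge left in, shut the steel lid fully down over it and slide the bolt fully across to lock it. Leave the cartridge without a flange and everything else on the table where they are.

Things in the scene. Friction and masses are not known exactly. Their poses are not given: they have to be found in the camera images.
- cart_mid (a point): Flanged cartridge: aluminium tube, 26 mm outer diameter, 110 mm long, under 0.2 kg, a round flange (42 mm wide, 5 mm thick) flush with its +x end, a dark nozzle (10 mm wide, 14 mm long) on its -x end. Lies level in one of the wooden rest's two places, flange away from the robot. Site at the middle of the tube's axis; x along the axis to the flange.
- flange (a point): Centre of that cartridge's flange, on its axis, 52.5 mm from the middle; same axes.
- plain_mid (a point): The other cartridge in the rest: the same tube without a flange (leave it). Site at the middle of its axis, x along the axis.
- rest: Wooden rest, 100 x 160 mm, origin under its centre. Its two places run along x, 45 mm either side of the centre. Each cartridge lies in slots 30 mm wide in two 6 mm walls at x = -35 and +35 mm (tops 44 mm high); the cartridge's axis is 47 mm above the table. Between the walls there is room for fingers down to the 8 mm base.
- seat (a point): Where the flanged cartridge's middle lies when home in the dock, 34 mm above the dock's wooden bed (145 mm wide). The bed rises 25 degrees away from the robot: x runs up the slope along the cartridge's axis (flange end up), y across to the left, z square to the bed, leaning 25 degrees back. Let go with the middle at x = 0 to 4 mm. Between the two slotted plates there is room for fingers.
- plate (a point): Middle of the upper slotted aluminium plate (6 mm thick, square to the seat's x, 46 mm up-slope of the seat), on the seat's axis; axes as the seat's. Its slot is 31 mm wide, open to +z, floor at z = -13 mm, flared from z = 4 to its top at 18 mm. Behind it, from x = 3 to 15 mm, is the gap for the flange, then an end block up to z = 16 mm. A like plate stands at x = -85 mm.
- hinge (a point): Middle of the lid's hinge axis (along the seat's y), 67 mm up-slope of the seat and 28 mm above it along z. Fixed to the dock, axes as the seat's.
- lid_tab (a point): End of the lid's tab, on the outer face, 145 mm from the hinge. The lid is a steel plate, 5 mm thick, 72 mm wide, reaching 123 mm from the hinge, then a tab 28 mm wide; the outer face lies 1 mm outside the hinge axis. x runs along the lid from tab to hinge, z out of the outer face. It starts standing open above the dock's upper end, tab up.
- lid (a joint): Lid angle, rad: 0 fully shut (parallel to the bed, over the cartridge), 1.57 square to the bed; grows as it opens; limit 2.2. The hinge is stiff (0.15 N m): the lid stays where it is left, and can be pushed by its outer face.
- bolt_knob (a point): Top centre of the bolt's upright knob (dark steel, 16 mm diameter, 30 mm long along the seat's z, standing on a flat bar 12 mm wide). It is at the dock's lower end, 72 mm down-slope of the seat, its top 66 mm above the seat along z. The bar slides across, over the shut lid's tab. Site axes as the seat's.
- bolt (a joint): Bolt travel, m: 0 drawn back, 0.045 fully home (end stop); grows towards the seat's -y. Takes about 2 N to slide and stays where it is left.
- gear: Bystander: white printed gear, 44 mm across, 12 mm high, flat. Origin at its underside.
- bracket: Bystander: grey printed L-bracket, 50 x 30 x 40 mm high. Origin at its underside.
- caliper: Bystander: digital caliper lying flat, 170 mm long, 12 mm high. Origin at its underside.
- driver: Bystander: screwdriver lying on the table.
- glue: Bystander: blue bottle, 52 mm wide, 130 mm high. Origin at its underside.
- cup: Bystander: green printed cup, 72 mm wide, 85 mm high. Origin at its underside.
- spool: Bystander: black filament spool lying flat, 90 mm wide, 38 mm high. Origin at its underside.
Not all that is in view belongs to the job. What is shaped like the part that bears cart_mid but purple is not meant.

How it is judged:
By the outcome, as a careful person would: the job done as asked, in the order asked, and still so for the second after the job is handed in, with the robot touching nothing.
It also fails if it takes over 70 s, if anything falls off the work surface, if the arm or the gripper's body presses on something with over 40 N, if the wrist force passes 120 N, or if a joint passes its speed limit or range.

## Working session

There is one attempt and no reset: what is moved stays moved. The work goes in short steps, Python scripts to look and compute and a tool call to move; the robot and the scene stay as the last step left them, time stands still between calls to the robot, and variables do not carry over. Pictures are saved under pics/ and viewed, at most 10 in all, crops included, and the job is handed in when it is done.

Besides the shell and the picture viewer there is one more tool, called after "Request:" as a command line: name --argument value ..., lists and objects as JSON in quotes. play_rows: Moves the arm, as the interface text tells. Its arguments: {"type":"object","properties":{"increments":{"type":"array","items":{"type":"array"}},"force":{"type":"number"}},"required":["increments"]}

```bash
mkdir -p pics
cat > h.py <<'E'
from bench import *
import numpy as np, cv2
from scipy.spatial.transform import Rotation as R
def w(p,s): T=np.array(s["world_from_camera"]); return T[:3,:3]@np.array(p)+T[:3,3]
def save(s,n): cv2.imwrite("pics/"+n+".png",cv2.cvtColor(s["color"],cv2.COLOR_RGB2BGR))
def pix(p,s):
    K=np.array(s["intrinsics"]); return np.round([K[0,0]*p[0]/p[2]+K[0,2],K[1,1]*p[1]/p[2]+K[1,2]])
E
python3 - <<'E'
from h import *
print(sense())
P={}
for c in ["scene","top"]:
    s=snapshot(c); P[c]=s
    print(c,np.array(s["intrinsics"]).round(1).tolist(),np.array(s["world_from_camera"]).round(3).tolist())
    for n in ["cart_mid","flange","plain_mid","rest","seat","plate","hinge","lid_tab","bolt_knob","gear","bracket","caliper","driver","glue","cup","spool"]:
        print(n,[(round(d["p"],2),w(d["xyz"],s).round().tolist(),pix(d["xyz"],s).tolist()) for d in pinpoint(n,s)[:3]])
a=np.hstack([P["scene"]["color"],P["top"]["color"]])
cv2.imwrite("pics/a.png",cv2.cvtColor(cv2.resize(a,(800,300),interpolation=cv2.INTER_AREA),cv2.COLOR_RGB2BGR))
save(P["scene"],"scene1"); save(P["top"],"top1")
E
```

```text
{'time': 0.0, 'joint_pos': array([-7.03821549e+01,  7.51491332e+00,  8.53290415e+01,  1.57216941e-03,
        8.72623997e+01, -4.89387250e+00]), 'qd': array([ 0.01020491, -0.01163136,  0.09392923,  0.05536086, -0.08600073,
        0.04322533]), 'joint_efforts': array([-4.28519168e-03, -5.69410729e+01, -5.00549805e+01, -4.15692548e-04,
        1.49522029e-02,  2.70142164e-05]), 'tool_pos': array([ 248.76356506, -545.39483952,  230.24875083]), 'tcp_rot': array([-1.79894167e+02, -1.06376502e-02,  2.45116312e+01]), 'ft_force': array([-0.34645367, -0.78537102,  0.28847893]), 'wrist_torque': array([-0.01013947, -0.04526598, -0.0045067 ]), 'grip_force': 0.0, 'finger_gap': 85.43186042211124}
scene [[447.6, 0.0, 254.9], [0.0, 447.6, 194.9], [0.0, 0.0, 1.0]] [[0.572, 0.681, -0.458, 1108.11], [0.82, -0.472, 0.323, -314.606], [0.004, -0.56, -0.828, 1219.578], [0.0, 0.0, 0.0, 1.0]]
cart_mid [(0.82, [589.0, 199.0, 47.0], [294.0, 215.0]), (0.67, [457.0, 626.0, 17.0], [365.0, 135.0]), (0.6, [295.0, 536.0, 19.0], [317.0, 118.0])]
flange [(0.78, [509.0, 615.0, 23.0], [374.0, 145.0]), (0.77, [401.0, 13
[... 2016 characters left out ...]
.33, [596.0, 106.0, 47.0], [266.0, 178.0])]
bolt_knob [(0.42, [484.0, -102.0, 142.0], [342.0, 211.0])]
gear [(0.71, [598.0, 105.0, 48.0], [266.0, 178.0]), (0.63, [478.0, -6.0, -5.0], [302.0, 219.0])]
bracket [(0.57, [484.0, -103.0, 143.0], [342.0, 211.0]), (0.52, [676.0, 6.0, -3.0], [297.0, 156.0]), (0.39, [636.0, -153.0, 169.0], [360.0, 155.0])]
caliper [(0.58, [576.0, -356.0, 3.0], [414.0, 186.0]), (0.27, [588.0, 152.0, -3.0], [251.0, 184.0])]
driver [(0.74, [419.0, -329.0, -2.0], [408.0, 237.0])]
glue [(0.9, [769.0, 13.0, -0.0], [294.0, 128.0])]
cup [(0.75, [518.0, 360.0, -6.0], [184.0, 206.0]), (0.6, [766.0, 12.0, 1.0], [295.0, 128.0])]
spool [(0.8, [644.0, 353.0, -2.0], [187.0, 167.0])]
```

Run:
```python
import cv2,numpy as np
s=cv2.imread("pics/scene1.png"); t=cv2.imread("pics/top1.png")
a=cv2.resize(s[90:330,90:410],(800,600),interpolation=cv2.INTER_CUBIC); cv2.imwrite("pics/b.png",a)
c=cv2.resize(t[100:310,90:370],(800,600),interpolation=cv2.INTER_CUBIC); cv2.imwrite("pics/c.png",c)
```

```text
(no output)
```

View pics/b.png

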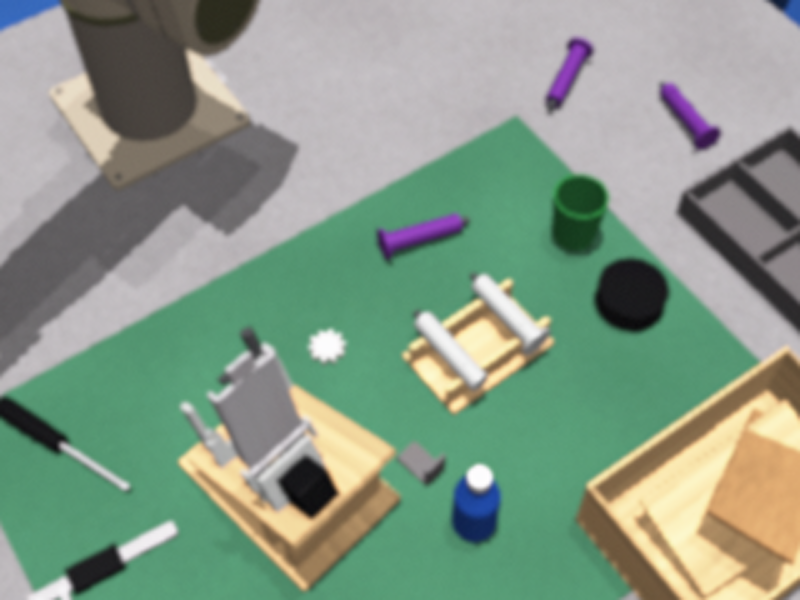

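View pics/c.png

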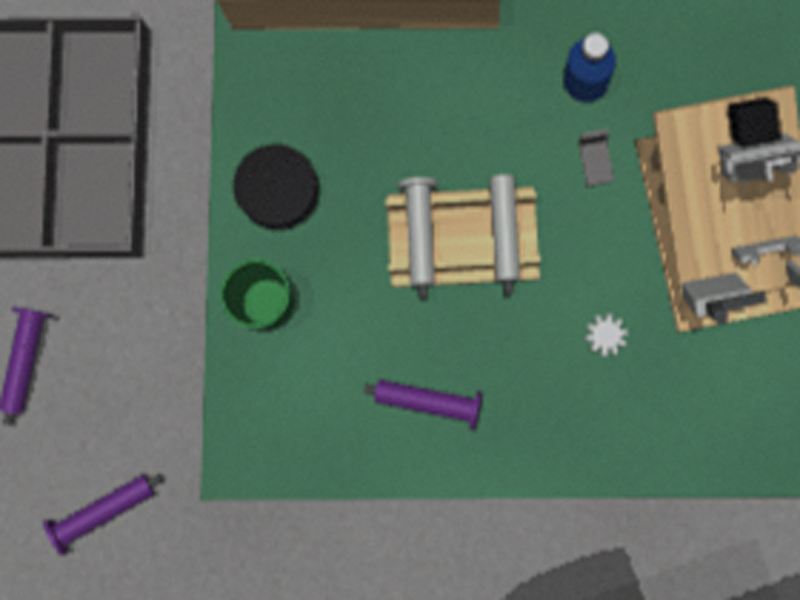

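Three candidates are in view for the cartridge. Top-picture pixels: a silver tube with a flange at (237,181), flange at (235,166); a silver tube without one at (265,178); and three purple ones at (240,240), (125,278) and (105,225). The silver flanged one in the rest's left place fits, and the enlarged crop confirms it: a wide disc at crop (418,183).

The lid leans over the dock, so I will first push it further open to make room for the gripper.

Request:
play_rows --increments '[[-1, [0, 0, -10], 0.093], [-1, [0, 0, -10], 0.093], [-1, [0, 0, -11], 0.093], [-1, [28, -27, 0], 0], [-1, [28, -27, 0], 0], [-1, [28, -27, 0], 0], [-1, [28, -27, 0], 0], [-1, [28, -27, 0], 0], [-1, [28, -27, 0], 0], [-1, [28, -27, 0], 0], [-1, [28, -27, 0], 0], [-1, [28, -27, 0], 0]]' --force 30

```text
time: 2.7
tool_pos: [463.0, -266.6, 262.6]
tcp_rot: [180.0, -0.0, 8.5]
ft_force: [2.0, -0.3, 0.1]
finger_gap: -0.1
grip_force: 0.0
```

Request:
play_rows --increments '[[-1, [25, -27, 0], 0], [-1, [25, -27, 0], 0], [-1, [22, -27, 0], 0], [-1, [0, 0, 0], 0], [-1, [0, 0, 0], 0], [-1, [0, 0, 0], 0]]'

```text
time: 3.2
tool_pos: [521.2, -177.6, 262.2]
tcp_rot: [180.0, 0.0, 8.6]
ft_force: [0.2, -0.0, 0.8]
finger_gap: -0.1
grip_force: 0.0
```

Run:
```python
from h import *
st=sense(); print(st["tool_pos"],st["tcp_rot"],st["finger_gap"])
s=snapshot("wrist"); save(s,"w1"); print(np.array(s["intrinsics"]).round(1).tolist(),np.array(s["world_from_camera"]).round(3).tolist())
for n in ["seat","plate","hinge","lid_tab","bolt_knob"]:
    print(n,[(round(d["p"],2),w(d["xyz"],s).round(1).tolist()) for d in pinpoint(n,s)[:2]])
```

```text
[ 521.17229762 -177.6286485   262.24483666] [1.79982550e+02 2.29894074e-02 8.56943432e+00] -0.07993512581529012
[[297.3, 0.0, 250.7], [0.0, 297.3, 184.7], [0.0, 0.0, 1.0]] [[0.15, -0.938, -0.311, 600.839], [-0.989, -0.142, -0.048, -164.984], [0.001, 0.315, -0.949, 405.499], [0.0, 0.0, 0.0, 1.0]]
seat [(0.66, [593.0, -158.4, 117.6])]
plate []
hinge [(0.55, [640.8, -150.5, 168.9]), (0.18, [577.5, -351.2, -1.1])]
lid_tab [(0.72, [577.9, -354.9, 2.2]), (0.68, [607.3, -156.9, 311.6])]
bolt_knob [(0.89, [484.8, -103.6, 145.7])]
```

View pics/w1.png

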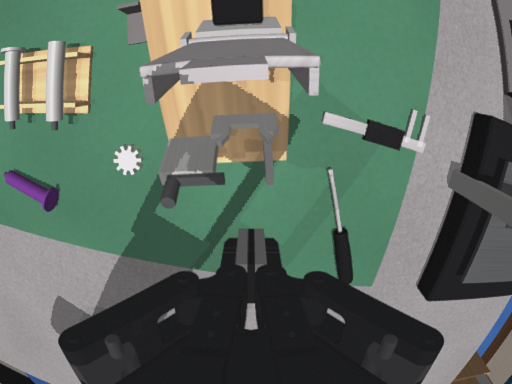

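The wrist view shows the lid edge-on at about (235,55), the knob at (170,195), the bolt bar at (240,130), and nothing in the way of pushing. I push the lid back now.

Request:
play_rows --increments '[[-1, [24, 0, 0], 0], [-1, [24, 0, 0], 0], [-1, [20, 0, 0], 0], [-1, [7, 0, 0], 0], [-1, [7, 0, 0], 0], [-1, [7, 0, 0], 0], [-1, [7, 0, 0], 0], [-1, [7, 0, 0], 0], [-1, [7, 0, 0], 0], [-1, [6, 0, 0], 0], [-1, [4, 0, 0], 0], [-1, [0, 0, 0], 0]]'

```text
time: 4.5
tool_pos: [640.5, -159.5, 261.8]
tcp_rot: [-180.0, 0.0, 8.5]
ft_force: [0.0, -1.0, -0.2]
finger_gap: 0.1
grip_force: 0.0
```

Request:
play_rows --increments '[[1, [-35, 0, -10], 0], [1, [-35, 0, -15], 0], [1, [-35, 0, -15], 0], [1, [-35, 0, 0], 0], [1, [-20, 0, 0], 0]]'

```text
time: 4.92
tool_pos: [479.9, -184.1, 304.0]
tcp_rot: [179.9, -0.1, 8.5]
ft_force: [-0.5, 1.3, -0.0]
finger_gap: 60.4
grip_force: 0.0
```

Run:
```python
from h import *
st=sense(); print(st["joint_pos"].round(),st["tool_pos"],st["tcp_rot"])
for c in ["scene","top","wrist"]:
  s=snapshot(c); save(s,"d_"+c)
  for n in ["seat","plate","hinge","lid_tab","bolt_knob","cart_mid","flange","rest"]:
    print(c,n,[(round(d["p"],2),w(d["xyz"],s).round(1).tolist()) for d in pinpoint(n,s)[:2]])
```

```text
[-27.  -7.  92.  -0.  95.  55.] [ 479.8951322  -184.05886037  304.03367414] [ 1.79879599e+02 -1.17046609e-01  8.49712211e+00]
scene seat [(0.62, [587.7, -158.2, 120.4]), (0.42, [516.7, 362.5, 1.0])]
scene plate [(0.7, [630.2, -148.1, 136.8]), (0.4, [673.1, 3.7, -3.0])]
scene hinge [(0.57, [636.9, -154.0, 170.1])]
scene lid_tab [(0.86, [663.9, -146.6, 311.3]), (0.56, [763.2, 12.1, -2.5])]
scene bolt_knob [(0.73, [485.9, -101.1, 144.2]), (0.62, [672.6, 1.5, -3.7])]
scene cart_mid [(0.8, [588.8, 200.5, 48.0]), (0.67, [407.6, 189.1, 20.5])]
scene flange [(0.79, [508.7, 613.8, 19.7]), (0.66, [271.3, 575.4, 19.7])]
scene rest []
top seat [(0.64, [592.1, -158.4, 117.3]), (0.18, [478.9, -7.8, -6.9])]
top plate [(0.62, [632.6, -150.9, 137.5])]
top hinge [(0.63, [638.3, -148.6, 171.6]), (0.61, [585.5, 151.1, 1.0])]
top lid_tab [(0.63, [520.9, 359.8, -3.1]), (0.56, [659.6, -145.1, 311.7])]
top bolt_knob [(0.69, [483.4, -100.6, 141.4]), (0.66, [592.9, -161.2, 116.3])]
top cart_mid [(0.9, [303.9, 528.6, 15.8]), (0.84, [589.3, 193.7, 44.8])]
top flange [(0.89, [639.3, 193.9, 48.0]), (0.68, [275.3, 574.6, 16.8])]
top rest [(0.82, [587.7, 149.9, 1.6])]
wrist seat [(0.87, [591.2, -159.8, 117.8])]
wrist plate [(0.63, [630.8, -152.0, 137.3]), (0.38, [640.1, -150.1, 165.9])]
wrist hinge [(0.61, [640.0, -149.3, 170.0]), (0.6, [591.5, -157.3, 113.0])]
wrist lid_tab []
wrist bolt_knob [(0.95, [486.9, -100.7, 148.4])]
wrist cart_mid [(0.86, [410.5, 187.6, 17.7])]
wrist flange [(0.91, [636.0, 200.2, 49.3]), (0.69, [402.8, 140.4, 24.5])]
wrist rest [(0.68, [631.0, -153.8, 136.4]), (0.58, [592.1, 153.4, -1.3])]
```

Request:
play_rows --increments '[[1, [0, 0, 0], -0.117], [1, [0, 0, 0], -0.117], [1, [0, 0, 0], -0.117], [1, [0, 0, 0], -0.117], [1, [0, 0, 0], -0.117], [1, [0, 0, 0], -0.117], [1, [0, 0, 0], -0.117], [1, [0, 0, 0], -0.117], [1, [0, 0, 0], -0.117], [1, [0, 0, 0], -0.117], [1, [0, 0, 0], -0.117], [1, [0, 0, 0], -0.117]]'

```text
time: 7.27
tool_pos: [481.8, -183.4, 302.3]
tcp_rot: [180.0, 0.0, 89.3]
ft_force: [0.2, -0.0, 0.0]
finger_gap: 85.4
grip_force: 0.0
```

Request:
play_rows --increments '[[1, [0, 0, 0], -0.117], [1, [0, 0, 0], -0.117], [1, [0, 0, 0], -0.117], [1, [0, 0, 0], -0.117], [1, [0, 0, 0], -0.117], [1, [0, 0, 0], -0.117], [1, [0, 0, 0], -0.117], [1, [0, 0, 0], -0.117], [1, [0, 0, 0], -0.117], [1, [0, 0, 0], -0.117], [1, [0, 0, 0], -0.117], [1, [0, 0, 0], -0.117]]'

```text
time: 8.27
tool_pos: [481.8, -183.4, 302.3]
tcp_rot: [180.0, 0.0, 169.7]
ft_force: [-0.1, -0.8, 0.1]
finger_gap: 85.1
grip_force: 0.0
```

Request:
play_rows --increments '[[1, [0, 0, 0], -0.117], [1, [0, 0, 0], -0.117], [1, [0, 0, 0], 0], [1, [-10, 37, 10], 0], [1, [-10, 37, 10], 0], [1, [-10, 37, 10], 0], [1, [-10, 37, 10], 0], [1, [-10, 37, 10], 0], [1, [-10, 37, 10], 0], [1, [-10, 37, 10], 0], [1, [-10, 37, 10], 0], [1, [-10, 37, 10], 0]]'

```text
time: 9.27
tool_pos: [555.4, 155.6, 212.0]
tcp_rot: [180.0, 0.0, -177.4]
ft_force: [-0.1, -0.7, -0.3]
finger_gap: 85.4
grip_force: 0.0
```

Request:
play_rows --increments '[[1, [-7, 37, 10], 0], [1, [0, 0, 4], 0], [1, [0, 0, 0], 0], [1, [0, 0, 0], 0]]'

```text
time: 9.6
tool_pos: [560.1, 190.7, 197.9]
tcp_rot: [-180.0, -0.1, -177.3]
ft_force: [0.7, 0.7, 0.9]
finger_gap: 85.3
grip_force: 0.0
```

Run:
```python
from h import *
st=sense(); print(st["joint_pos"].round(),st["tool_pos"],st["tcp_rot"])
s=snapshot("wrist"); save(s,"e"); print(np.array(s["world_from_camera"]).round(3).tolist())
for n in ["cart_mid","flange","plain_mid","rest"]:
    print(n,[(round(d["p"],2),w(d["xyz"],s).round(1).tolist()) for d in pinpoint(n,s)[:2]])
```

```text
[ 14.   7.  89.  -0.  84. -79.] [560.11787206 190.69315812 197.88199452] [-1.79956757e+02 -6.21539021e-02 -1.77276647e+02]
[[-0.048, 0.949, 0.313, 479.265], [0.999, 0.046, 0.014, 187.558], [-0.001, 0.313, -0.95, 341.254], [0.0, 0.0, 0.0, 1.0]]
cart_mid [(0.77, [583.0, 197.4, 47.6]), (0.58, [408.5, 189.4, 19.4])]
flange [(0.97, [402.3, 142.8, 23.4]), (0.6, [638.6, 201.6, 51.6])]
plain_mid [(0.56, [590.5, 104.0, 49.8])]
rest [(0.95, [591.9, 151.7, -1.7])]
```

View pics/e.png

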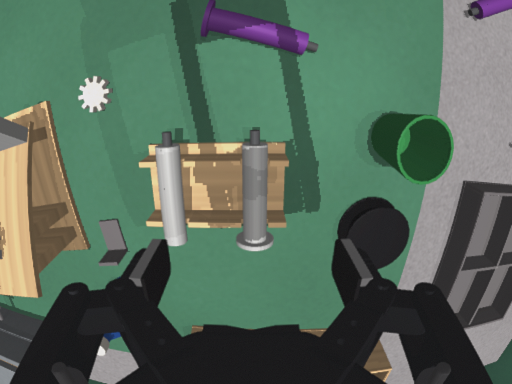

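The wrist view shows the flanged cartridge at columns 243–268, with its nozzle tip at (254,130) and its flange at (255,240). The plain one is at column 170.

```bash
cat >> h.py <<'E'
def ray(px,s):
    K=np.array(s["intrinsics"]); d=np.array([px[0]-K[0,2],px[1]-K[1,2]])/K[0,0]; r=np.hypot(*d)
    return np.array(s["world_from_camera"])[:3,:3]@np.array([*(d/r*np.sin(r)),np.cos(r)])
def onz(px,s,z):
    T=np.array(s["world_from_camera"]); v=ray(px,s); return (T[:3,3]+v*(z-T[2,3])/v[2]).round(1)
E
python3 - <<'E'
from h import *
s=snapshot("wrist")
m=[d for d in regions_of("cart_mid",s)]
for d in m[:2]:
    k=d["mask"]; ys,xs=np.nonzero(k); print(d["p"],xs.min(),xs.max(),ys.min(),ys.max())
    if xs.mean()>200 and ys.mean()>130:
        for y in range(ys.min(),ys.max()+1,8):
            c=xs[ys==y]; print(y,c.min(),c.max(),onz((c.mean(),y),s,47))
E
```

```text
0.8 468 511 0 18
0.69 237 273 128 248
128 254 257 [518.2 193.   47. ]
136 251 260 [526.3 193.4  47. ]
144 244 267 [534.5 193.9  47. ]
152 243 268 [542.8 194.3  47. ]
160 242 268 [551.1 194.2  47. ]
168 243 267 [559.6 194.6  47. ]
176 243 267 [568.2 195.1  47. ]
184 244 267 [576.9 196.1  47. ]
192 243 267 [585.8 196.   47. ]
200 243 267 [594.9 196.5  47. ]
208 243 267 [604.1 197.   47. ]
216 244 267 [613.5 198.   47. ]
224 244 266 [623.3 198.   47. ]
232 239 271 [633.2 198.5  47. ]
240 237 273 [643.4 199.1  47. ]
248 247 263 [654.  199.6  47. ]
```

Request:
play_rows --increments '[[1, [-17, 2, 20], 0], [1, [-17, 2, 30], 0], [1, [0, 0, 35], 0], [1, [0, 0, 35], 0], [1, [0, 0, 25], 0], [1, [0, 0, 15], 0], [1, [0, 0, 8], 0], [1, [0, 0, 0], 0], [1, [0, 0, 0], 0]]'

```text
time: 10.7
tool_pos: [594.7, 196.4, 31.0]
tcp_rot: [180.0, 0.0, -177.2]
ft_force: [1.2, 1.1, 0.4]
finger_gap: 85.3
grip_force: 0.0
```

Request:
play_rows --increments '[[-1, [0, 0, 0], 0], [-1, [0, 0, 0], 0], [-1, [0, 0, 0], 0], [-1, [0, 0, 0], 0], [-1, [0, 0, 0], 0], [-1, [0, 0, 0], 0], [-1, [0, 0, 0], 0], [-1, [0, 0, 0], 0], [-1, [0, 0, 0], 0]]' --force 30

```text
time: 11.45
tool_pos: [594.6, 196.7, 31.1]
tcp_rot: [180.0, 0.1, -177.2]
ft_force: [-1.7, -0.5, 5.6]
finger_gap: 25.2
grip_force: 29.5
```

Request:
play_rows --increments '[[-1, [0, 0, -5], 0], [-1, [0, 0, -15], 0], [-1, [0, 0, -20], 0], [-1, [0, 0, -20], 0], [-1, [22, -11, 0], 0], [-1, [22, -11, 0], 0], [-1, [22, -12, 0], 0], [-1, [22, -11, 0], 0], [-1, [0, 0, 10], 0], [-1, [0, 0, 10], 0], [-1, [0, 0, 0], 0]]'

```text
time: 12.37
tool_pos: [507.2, 147.1, 68.0]
tcp_rot: [-180.0, -0.2, -177.2]
ft_force: [-0.2, -0.2, -2.9]
finger_gap: 25.3
grip_force: 29.7
```

Run:
```python
from h import *
st=sense(); print(st["tool_pos"],st["tcp_rot"],st["finger_gap"],st["ft_force"])
s=snapshot("scene"); save(s,"f"); t=snapshot("top")
for q in (s,t):
  for n in ["cart_mid","flange","rest"]:
    print(n,[(round(d["p"],2),w(d["xyz"],q).round(1).tolist()) for d in pinpoint(n,q)[:3]])
a=cv2.imread("pics/f.png")[130:280,200:400]; cv2.imwrite("pics/f2.png",cv2.resize(a,(800,600),interpolation=cv2.INTER_CUBIC))
```

```text
[507.18646965 147.0785265   67.95670549] [-1.79981754e+02 -1.69216500e-01 -1.77196592e+02] 25.340062740935377 [-0.15337508 -0.2374852  -2.88381564]
cart_mid [(0.8, [456.3, 623.2, 18.2]), (0.59, [297.6, 533.6, 20.0]), (0.48, [502.3, 147.1, 82.8])]
flange [(0.74, [636.0, -151.0, 170.2]), (0.72, [550.6, 148.5, 87.2]), (0.67, [272.0, 577.2, 24.2])]
rest [(0.55, [589.6, 154.0, 1.7]), (0.26, [662.8, -145.0, 313.5])]
cart_mid [(0.63, [302.3, 531.3, 18.2]), (0.59, [460.1, 622.4, 19.7]), (0.57, [499.6, 143.7, 80.8])]
flange [(0.9, [509.2, 608.9, 22.2]), (0.83, [273.6, 569.9, 16.3]), (0.5, [405.7, 133.9, 15.9])]
rest []
```

View pics/f2.png

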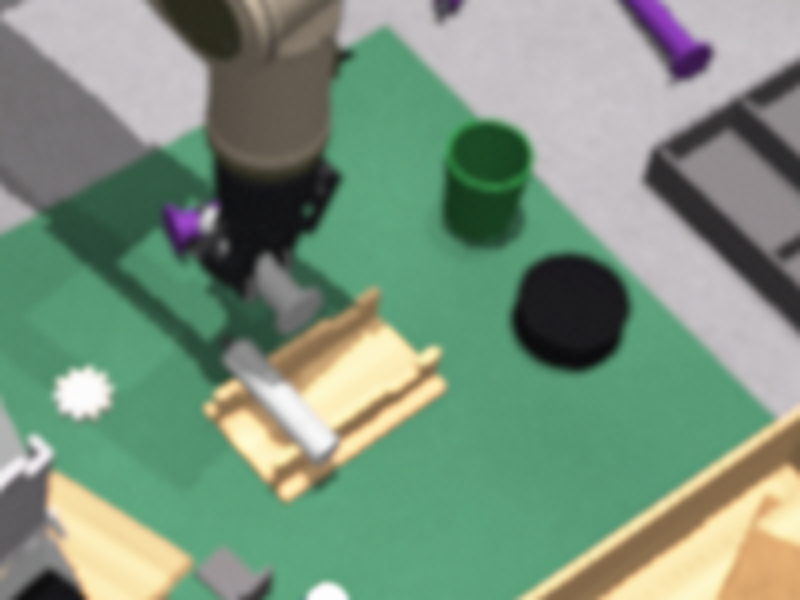

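The cartridge is held level, its flange (crop 297,310) above the rest's near wall. I press it down on the wall to pivot it to about 25° in the pads.

Request:
play_rows --increments '[[-1, [0, 0, 8], 0], [-1, [0, 0, 6], 0], [-1, [0, 0, 3], 0], [-1, [0, 0, 3], 0], [-1, [0, 0, 3], 0], [-1, [0.5, 0, 3], 0], [-1, [0.5, 0, 3], 0], [-1, [0.5, 0, 3], 0], [-1, [1, 0, 3], 0], [-1, [0, 0, 0], 0]]'

```text
time: 13.6
tool_pos: [506.2, 147.2, 35.0]
tcp_rot: [180.0, 0.0, -177.2]
ft_force: [0.2, 0.1, 2.3]
finger_gap: 24.8
grip_force: 31.3
```

Request:
play_rows --increments '[[-1, [1, 0, 2], 0], [-1, [1, 0, 2], 0], [-1, [0, 0, 2], 0], [-1, [0, 0, 0], 0]]'

```text
time: 13.93
tool_pos: [503.8, 147.1, 29.0]
tcp_rot: [-180.0, -0.0, -177.2]
ft_force: [-0.1, 0.1, 2.4]
finger_gap: 25.2
grip_force: 32.2
```

Run:
```python
from h import *
st=sense(); print(st["tool_pos"],st["tcp_rot"],st["finger_gap"],st["ft_force"])
s=snapshot("scene"); save(s,"g"); t=snapshot("top");v=snapshot("wrist"); save(v,"gw")
for q in (s,t,v):
  for n in ["cart_mid","flange","rest","plain_mid"]:
    print(n,[(round(d["p"],2),w(d["xyz"],q).round(1).tolist()) for d in pinpoint(n,q)[:4]])
```

```text
[503.84395304 147.05352893  28.97811379] [-1.79999106e+02 -1.90010671e-02 -1.77182803e+02] 25.19336438639326 [-0.08924674  0.06356027  2.40165398]
cart_mid [(0.7, [300.2, 532.7, 20.7]), (0.69, [455.4, 626.6, 15.5]), (0.64, [408.4, 188.3, 22.1]), (0.5, [499.4, 148.2, 42.7])]
flange [(0.59, [509.4, 612.1, 20.8]), (0.55, [270.1, 575.9, 22.4]), (0.42, [404.2, 140.1, 19.1])]
rest [(0.88, [590.3, 153.4, 2.8]), (0.44, [414.2, -328.3, -1.7]), (0.19, [642.9, 354.4, 1.2])]
plain_mid [(0.7, [588.7, 105.4, 48.7])]
cart_mid [(0.83, [459.1, 620.7, 20.8]), (0.8, [303.2, 530.4, 13.8]), (0.69, [412.0, 188.2, 19.6]), (0.67, [499.9, 142.4, 42.2])]
flange [(0.87, [512.3, 606.4, 23.0]), (0.86, [275.4, 573.5, 17.8]), (0.47, [405.4, 134.0, 14.7]), (0.27, [591.1, -157.0, 118.4])]
rest [(0.49, [588.1, 149.2, -4.0])]
plain_mid []
cart_mid [(0.7, [495.8, 145.2, 42.9]), (0.62, [410.4, 185.8, 20.0])]
flange [(0.66, [401.9, 140.0, 23.0]), (0.43, [640.0, 352.4, 5.4])]
rest []
plain_mid []
```

Request:
play_rows --increments '[[-1, [0, 0, -10], 0], [-1, [0, 0, -25], 0], [-1, [0, 0, -35], 0], [-1, [0, 0, -35], -0.05], [-1, [0, 0, -35], -0.05], [-1, [0, 0, -10], 0], [-1, [-2, -31, 0], 0], [-1, [-2, -32, 0], 0], [-1, [-2, -31, 0], 0], [-1, [-2, -32, 0], 0], [-1, [-2, -31, 0], 0], [-1, [-2, -32, 0], 0]]'

```text
time: 15.68
tool_pos: [543.7, -39.3, 179.1]
tcp_rot: [180.0, -0.0, -171.5]
ft_force: [0.6, 0.6, -1.6]
finger_gap: 25.1
grip_force: 31.5
```

Request:
play_rows --increments '[[-1, [-2, -31, 0], 0], [-1, [-2, -32, 0], 0], [-1, [-2, -31, 0], 0], [-1, [-2, -32, 0], 0], [-1, [0, 0, 10], 0], [-1, [0, 0, 0], 0], [-1, [0, 0, 0], 0]]'

```text
time: 16.27
tool_pos: [569.6, -160.8, 168.0]
tcp_rot: [179.9, -0.1, -171.5]
ft_force: [0.1, 0.6, -1.4]
finger_gap: 25.1
grip_force: 31.5
```

Run:
```python
from h import *
st=sense(); print(st["tool_pos"],st["tcp_rot"],st["finger_gap"],st["ft_force"])
P={}
for c in ("scene","top","wrist"):
  q=snapshot(c); P[c]=q; save(q,"i_"+c)
  for n in ["cart_mid","flange","seat","plate","hinge","lid_tab"]:
    print(c,n,[(round(d["p"],2),w(d["xyz"],q).round(1).tolist()) for d in pinpoint(n,q)[:6] if w(d["xyz"],q)[1]<-50])
a=P["wrist"]["color"]; b=P["scene"]["color"][170:300,130:270]; 
b=cv2.resize(b,(400,372),interpolation=cv2.INTER_CUBIC); a=cv2.resize(a[:,:],(400,300))
o=np.zeros((372,800,3),np.uint8); o[:300,:400]=a; o[:,400:]=b
cv2.imwrite("pics/i.png",o[:,:,::-1])
```

```text
[ 569.58043992 -160.82864484  167.96128212] [ 1.79891079e+02 -1.41422992e-01 -1.71504523e+02] 25.144950337066813 [ 0.06565895  0.55863158 -1.38422663]
scene cart_mid [(0.57, [561.0, -159.9, 181.8])]
scene flange [(0.51, [611.0, -151.7, 202.4])]
scene seat [(0.9, [587.4, -157.4, 119.3])]
scene plate [(0.93, [628.2, -145.0, 133.2])]
scene hinge [(0.75, [635.1, -149.2, 169.5])]
scene lid_tab [(0.61, [662.3, -146.1, 316.9])]
top cart_mid [(0.61, [658.8, -143.8, 311.2])]
top flange [(0.62, [613.2, -157.3, 203.9])]
top seat [(0.63, [597.1, -159.3, 118.7])]
top plate [(0.94, [631.9, -151.6, 139.1]), (0.57, [484.8, -100.9, 140.7])]
top hinge [(0.57, [635.8, -150.2, 170.8])]
top lid_tab [(0.56, [660.3, -144.6, 313.9])]
wrist cart_mid [(0.69, [559.8, -163.5, 185.8])]
wrist flange [(0.76, [611.7, -151.7, 203.3])]
wrist seat []
wrist plate []
wrist hinge []
wrist lid_tab [(0.65, [609.8, -154.2, 202.7])]
```

View pics/i.png

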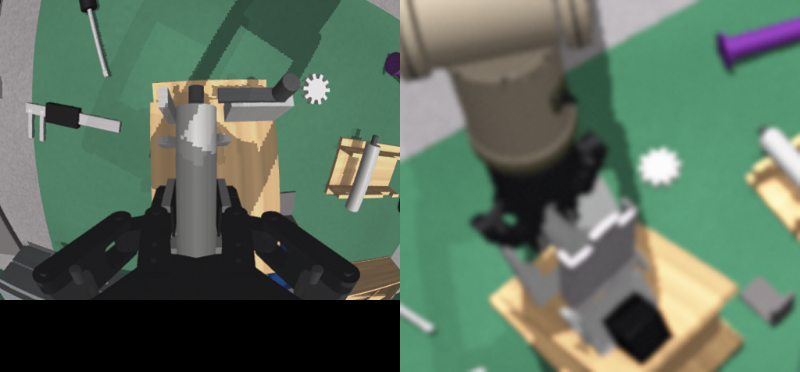

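The picture shows the cartridge tilted flange-up over the dock. The tube (wrist columns 178–215) lies centred over the lower plate's arms, and the lid leans back clear of it. I go down along the bed's normal, then check alignment.

Request:
play_rows --increments '[[-1, [1.8, 0, 0], 0], [-1, [-4.2, 0, 9], 0], [-1, [-4.2, 0, 9], 0], [-1, [-4.2, 0, 9], 0], [-1, [-2.8, 0, 6], 0], [-1, [0, 0, 0], 0], [-1, [0, 0, 0], 0]]'

```text
time: 17.9
tool_pos: [583.7, -159.1, 135.1]
tcp_rot: [179.9, -0.1, -171.4]
ft_force: [-0.3, 0.1, -1.6]
finger_gap: 25.1
grip_force: 31.5
```

Run:
```python
from h import *
st=sense(); print(st["tool_pos"],st["tcp_rot"],st["ft_force"])
P={}
for c in ("scene","top","wrist"):
  q=snapshot(c); P[c]=q; save(q,"j_"+c)
  for n in ["cart_mid","flange","seat","plate"]:
    print(c,n,[(round(d["p"],2),w(d["xyz"],q).round(1).tolist()) for d in pinpoint(n,q)[:6] if w(d["xyz"],q)[1]<-50])
q=P["wrist"]; T=np.array(q["world_from_camera"]); K=np.array(q["intrinsics"])
def proj(X):
  p=T[:3,:3].T@(np.array(X)-T[:3,3]); r=np.hypot(p[0],p[1]); th=np.arctan2(r,p[2]); return (K[:2,2]+K[0,0]*th*p[:2]/r)
y,b=np.radians(8.5),np.radians(25)
ez=np.array([0,0,1.]); e=np.array([np.cos(y),np.sin(y),0]); n=np.array([-np.sin(y),np.cos(y),0])
S=e*560.3+n*-243.1+ez*117.3; X=np.cos(b)*e+np.sin(b)*ez; Z=-np.sin(b)*e+np.cos(b)*ez
x0,y0,x1,y1=150,70,350,220; k=4
im=cv2.resize(q["color"][y0:y1,x0:x1],None,fx=k,fy=k,interpolation=cv2.INTER_CUBIC)
for s_ in (-1,1):
  pts=[proj(S+X*-42+n*s_*15.5+Z*z) for z in (4,-13)]
  pts=[tuple(int(v) for v in (p-[x0,y0])*k) for p in pts]; cv2.line(im,*pts,(255,0,0),1)
pts=[tuple(int(v) for v in (proj(S+X*-42+Z*z)-[x0,y0])*k) for z in (18,-13)]; cv2.line(im,*pts,(0,255,0),1)
cv2.imwrite("pics/j.png",im[:,:,::-1])
```

```text
[ 583.6576528  -159.10598494  135.05607616] [ 1.79944045e+02 -1.07626333e-01 -1.71436643e+02] [-0.26765397  0.11035625 -1.57588294]
scene cart_mid [(0.62, [577.7, -159.1, 148.2])]
scene flange []
scene seat [(0.75, [586.0, -157.5, 117.6]), (0.21, [575.9, -160.2, 149.8])]
scene plate [(0.8, [626.1, -145.6, 130.6]), (0.29, [572.7, -348.9, 2.1]), (0.18, [665.0, -149.7, 313.0])]
top cart_mid []
top flange [(0.39, [626.3, -155.3, 172.7])]
top seat [(0.84, [594.8, -157.2, 115.1]), (0.21, [626.2, -155.6, 171.0])]
top plate [(0.62, [630.8, -148.5, 137.6]), (0.15, [628.0, -156.4, 169.6])]
wrist cart_mid [(0.7, [579.6, -161.0, 149.5]), (0.61, [574.8, -353.7, 0.5])]
wrist flange [(0.6, [627.2, -150.7, 171.6])]
wrist seat []
wrist plate []
```

View pics/j.png

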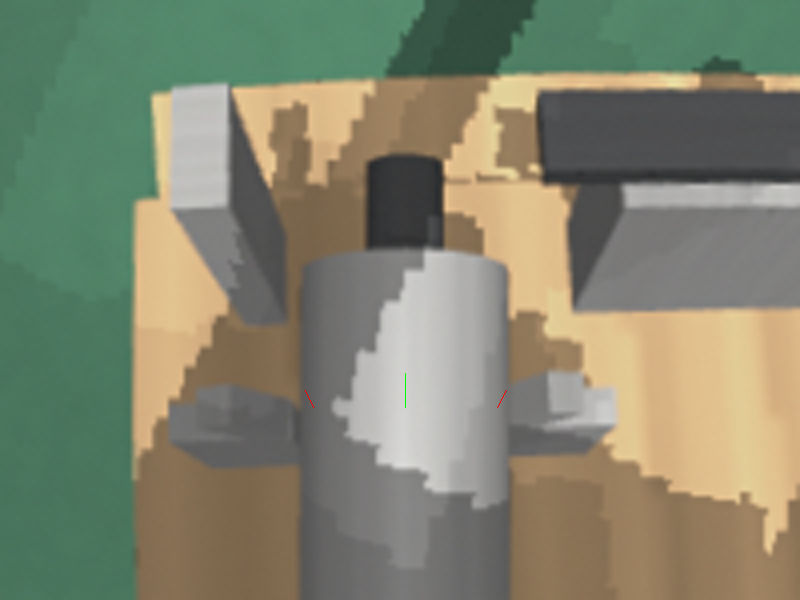

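The tube (crop columns 302–510, centre 406) agrees with the predicted slot centre at 405. The nozzle passes between the catch and the bolt bar. I go on gently.

Request:
play_rows --increments '[[-1, [-1.7, 0, 3.6], 0], [-1, [-1.7, 0, 3.6], 0], [-1, [-1.7, 0, 3.6], 0], [-1, [-1.7, 0, 3.6], 0], [-1, [-1.7, 0, 3.6], 0], [-1, [0, 0, 0], 0]]'

```text
time: 19.15
tool_pos: [592.1, -157.8, 116.9]
tcp_rot: [180.0, -0.1, -171.4]
ft_force: [0.0, 0.6, -1.1]
finger_gap: 25.0
grip_force: 31.5
```

Request:
play_rows --increments '[[-1, [-0.8, 0, 1.8], 0], [-1, [-0.8, 0, 1.8], 0], [-1, [-0.8, 0, 1.8], 0], [-1, [0, 0, 0], 0]]'

```text
time: 19.48
tool_pos: [594.8, -157.7, 112.5]
tcp_rot: [180.0, -0.0, -171.5]
ft_force: [-0.3, 0.4, -0.7]
finger_gap: 24.8
grip_force: 31.5
```

Request:
play_rows --increments '[[-1, [-0.8, 0, 1.8], 0], [-1, [-0.8, 0, 1.8], 0], [-1, [-0.4, 0, 0.9], 0], [-1, [0, 0, 0], 0]]'

```text
time: 19.82
tool_pos: [596.7, -157.4, 108.0]
tcp_rot: [180.0, -0.0, -171.4]
ft_force: [0.2, -0.3, -0.6]
finger_gap: 25.0
grip_force: 31.5
```

Request:
play_rows --increments '[[-1, [-0.4, 0, 0.9], 0], [-1, [-0.4, 0, 0.9], 0], [-1, [0, 0, 0], 0]]'

```text
time: 20.07
tool_pos: [597.6, -157.3, 106.4]
tcp_rot: [180.0, -0.0, -171.5]
ft_force: [0.0, -0.1, -2.1]
finger_gap: 25.0
grip_force: 31.5
```

Run:
```python
from h import *
st=sense(); print(st["tool_pos"],st["tcp_rot"],st["ft_force"])
for c in ("scene","top","wrist"):
  q=snapshot(c); save(q,"k_"+c)
  for n in ["cart_mid","flange","seat","plate"]:
    print(c,n,[(round(d["p"],2),w(d["xyz"],q).round(1).tolist()) for d in pinpoint(n,q)[:6] if w(d["xyz"],q)[1]<-50])
a=cv2.imread("pics/k_wrist.png")[70:220,150:350]; cv2.imwrite("pics/k.png",cv2.resize(a,(800,600),interpolation=cv2.INTER_CUBIC))
```

```text
[ 597.59289686 -157.33922612  106.37398134] [ 1.79992361e+02 -1.11719712e-02 -1.71450342e+02] [ 1.33868068e-03 -1.28187681e-01 -2.05707232e+00]
scene cart_mid []
scene flange [(0.29, [571.6, -350.0, 1.8])]
scene seat []
scene plate [(0.67, [631.7, -145.5, 132.7])]
top cart_mid [(0.74, [660.0, -144.3, 312.1])]
top flange []
top seat [(0.61, [593.8, -156.3, 119.2]), (0.56, [576.3, -356.3, -1.6])]
top plate [(0.61, [629.5, -150.1, 139.4])]
wrist cart_mid [(0.96, [590.2, -156.4, 119.9])]
wrist flange [(0.79, [637.7, -145.6, 143.6])]
wrist seat []
wrist plate []
```

View pics/k.png

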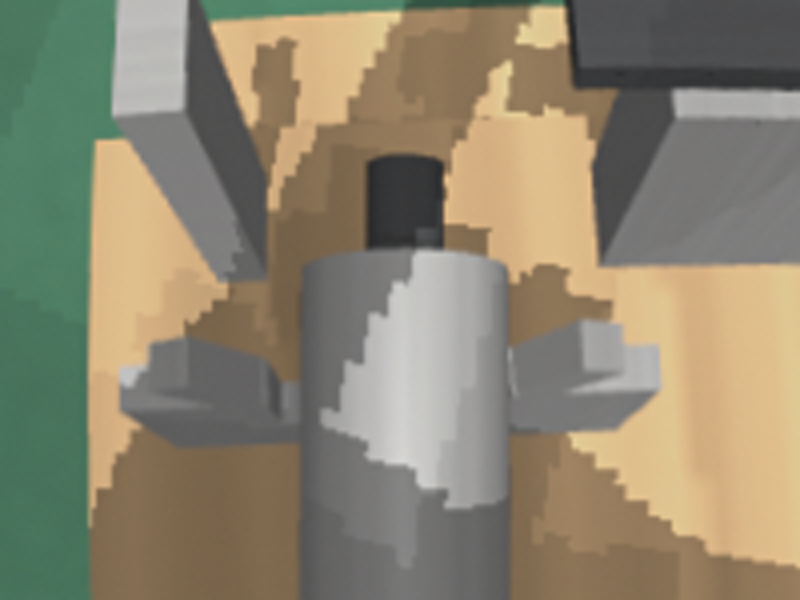

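The crop shows the dock turned about 2.3° against the tube: the plate ends at (120,367) and (660,345) slope, and so does the bed edge. So I turn the tool −0.04 rad and finish lowering.

Request:
play_rows --increments '[[-1, [0, 0, 0], -0.02], [-1, [0, -0.4, 0], -0.02], [-1, [0, 0, 0], 0], [-1, [-0.4, 0, 0.8], 0], [-1, [-0.3, 0, 0.7], 0], [-1, [0, 0, 0], 0], [-1, [0, 0, 0], 0]]'

```text
time: 21.4
tool_pos: [598.4, -157.7, 105.2]
tcp_rot: [-180.0, 0.0, -169.2]
ft_force: [-1.4, -0.1, -0.3]
finger_gap: 25.0
grip_force: 31.6
```

Request:
play_rows --increments '[[-1, [-0.3, 0, 0.7], 0], [-1, [-0.3, 0, 0.7], 0], [-1, [0, 0, 0], 0], [-1, [0, 0, 0], 0]]'

```text
time: 21.73
tool_pos: [598.7, -157.7, 104.0]
tcp_rot: [-180.0, -0.0, -169.2]
ft_force: [-4.8, -0.5, 4.0]
finger_gap: 25.1
grip_force: 32.2
```

Request:
play_rows --increments '[[-1, [0.9, 0, 0.4], 0], [-1, [0, 0, 0], 0], [-1, [0, 0, 0.7], 0], [-1, [0, 0, 0], 0], [-1, [0, 0, 0], 0]]'

```text
time: 22.15
tool_pos: [598.6, -157.8, 103.1]
tcp_rot: [-180.0, 0.1, -169.2]
ft_force: [0.2, 0.2, 5.3]
finger_gap: 25.3
grip_force: 32.5
```

Run:
```python
from h import *
st=sense(); print(st["tool_pos"],st["tcp_rot"],st["ft_force"])
for c in ("scene","wrist"):
  q=snapshot(c); save(q,"l_"+c)
  for n in ["cart_mid","flange","seat","plate","hinge","bolt_knob"]:
    print(c,n,[(round(d["p"],2),w(d["xyz"],q).round(1).tolist()) for d in pinpoint(n,q)[:6] if w(d["xyz"],q)[1]<-50])
```

```text
[ 598.61264077 -157.77351867  103.05106644] [-1.79971194e+02  6.38966206e-02 -1.69155992e+02] [0.24650305 0.16240339 5.32787735]
scene cart_mid [(0.57, [417.0, -330.5, -1.7])]
scene flange []
scene seat [(0.84, [587.2, -159.6, 118.4])]
scene plate [(0.87, [630.1, -149.2, 134.0])]
scene hinge [(0.69, [636.2, -152.8, 173.1])]
scene bolt_knob []
wrist cart_mid [(0.68, [592.8, -159.4, 117.4])]
wrist flange []
wrist seat []
wrist plate []
wrist hinge []
wrist bolt_knob [(0.58, [485.2, -102.6, 145.3])]
```

Request:
play_rows --increments '[[-0.2, [0, 0, 0], 0], [0, [0, 0, 0], 0], [0, [0, 0, 0], 0], [0, [0, 0, 0], 0], [0, [0, 0, -5], 0], [0, [0, 0, -15], 0], [0, [0, 0, -25], 0], [0, [0, 0, -35], 0], [0, [0, 0, -35], 0], [0, [0, 0, -35], 0], [0, [0, 0, 0], 0]]'

```text
time: 23.77
tool_pos: [601.4, -158.8, 262.7]
tcp_rot: [-179.6, 0.7, -169.2]
ft_force: [1.3, -0.7, 2.2]
finger_gap: 42.7
grip_force: 0.0
```

Run:
```python
from h import *
st=sense(); print(st["tool_pos"],st["tcp_rot"],st["ft_force"],st["joint_pos"].round())
P={}
for c in ("scene","top","wrist"):
  q=snapshot(c); save(q,"m_"+c); P[c]=q["color"]
  for n in ["cart_mid","flange","seat","plate","hinge","lid_tab","bolt_knob"]:
    print(c,n,[(round(d["p"],2),w(d["xyz"],q).round(1).tolist()) for d in pinpoint(n,q)[:6] if w(d["xyz"],q)[1]<-50])
a=cv2.resize(P["wrist"][100:300,150:350],(400,400),interpolation=cv2.INTER_CUBIC); b=cv2.resize(P["top"][120:240,300:420],(400,400),interpolation=cv2.INTER_CUBIC)
cv2.imwrite("pics/m.png",np.hstack([a,b])[:,:,::-1])
```

```text
[ 601.43753955 -158.80922445  262.67629545] [-179.61710115    0.65629433 -169.15247611] [ 1.29237239 -0.74335813  2.17902386] [ -20.   10.   80.    0.   90. -120.]
scene cart_mid [(0.59, [592.3, -156.9, 115.8])]
scene flange [(0.43, [484.5, -101.1, 143.4])]
scene seat [(0.83, [587.9, -158.3, 121.9])]
scene plate [(0.86, [629.5, -149.3, 134.7]), (0.61, [569.7, -347.2, 1.4])]
scene hinge [(0.79, [635.6, -149.2, 171.3])]
scene lid_tab [(0.96, [662.6, -148.9, 315.4])]
scene bolt_knob [(0.39, [486.4, -97.6, 145.2])]
top cart_mid [(0.41, [593.8, -158.5, 113.3])]
top flange []
top seat []
top plate [(0.94, [630.0, -151.6, 137.9])]
top hinge [(0.81, [638.9, -149.0, 169.5]), (0.28, [485.5, -102.3, 140.7])]
top lid_tab [(0.55, [661.5, -145.9, 312.2])]
top bolt_knob [(0.63, [485.2, -98.8, 143.7])]
wrist cart_mid [(0.78, [588.1, -160.4, 116.4])]
wrist flange [(0.92, [637.0, -147.6, 139.4])]
wrist seat [(0.89, [591.1, -157.1, 116.1])]
wrist plate [(0.72, [632.2, -154.2, 137.2])]
wrist hinge [(0.79, [640.4, -147.7, 167.3])]
wrist lid_tab []
wrist bolt_knob [(0.96, [484.1, -99.3, 143.7])]
```

View pics/m.png

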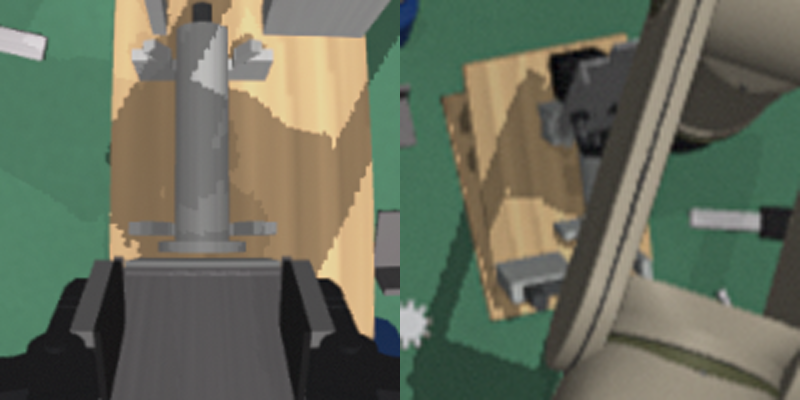

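The cartridge lies home: in the left crop it is square in both plates, with the flange (row 245) behind the upper plate (row 228). Next I take the closed fingers over the lid top and behind it.

Request:
play_rows --increments '[[-1, [0, 0, -35], 0], [-1, [0, 0, -35], 0], [-1, [0, 0, -27], 0], [-1, [-20, 0, 0], 0], [-1, [-30, 0, 0], 0], [-1, [-30, 0, 0], 0], [-1, [-24, -2, 0], 0], [-1, [0, 0, 0], 0], [-1, [0, 0, 0], 0]]'

```text
time: 25.72
tool_pos: [701.1, -139.7, 347.2]
tcp_rot: [179.9, -0.2, -169.1]
ft_force: [-0.8, -0.9, -0.6]
finger_gap: 0.1
grip_force: 0.0
```

Run:
```python
from h import *
st=sense(); p=st["tool_pos"]; print(p,st["tcp_rot"],st["finger_gap"]); print("e",p[0]*.982+p[1]*.187,"n",-p[0]*.187+p[1]*.982)
```

```text
[ 701.14044634 -139.69078569  347.22880309] [ 1.79921952e+02 -1.62698228e-01 -1.69110158e+02] 0.14833118905661175
e 662.3977413789788 n -268.28961501666373
```

Request:
play_rows --increments '[[-1, [0, 0, 36], 0], [-1, [0, 0, 36], 0], [-1, [10, 0, 0], 0], [-1, [10, 0, 0], 0], [-1, [10, 0, 0], 0], [-1, [10, 0, 0], 0], [-1, [12, 0, 0], 0], [-1, [9, 0, 1], 0], [-1, [9, 0, 1], 0], [-1, [9, 0, 2], 0], [-1, [9, 0, 3], 0], [-1, [0, 0, 0], 0]]'

```text
time: 26.72
tool_pos: [612.4, -157.3, 271.6]
tcp_rot: [-180.0, 0.0, -169.2]
ft_force: [-1.1, 0.8, 0.0]
finger_gap: -0.1
grip_force: 0.0
```

Request:
play_rows --increments '[[-1, [8, 0, 4], 0], [-1, [8, 0, 5], 0], [-1, [7, 0, 5], 0], [-1, [7, 0, 6], 0], [-1, [6, 0, 6], 0], [-1, [6, 0, 7], 0], [-1, [5, 0, 7], 0], [-1, [4, 0, 8], 0], [-1, [3, 0, 8], 0], [-1, [3, 0, 8], 0], [-1, [0, 0, 0], 0]]'

```text
time: 27.63
tool_pos: [556.8, -167.1, 204.1]
tcp_rot: [179.9, -0.2, -169.2]
ft_force: [-0.7, 0.4, -0.1]
finger_gap: 0.0
grip_force: 0.0
```

Run:
```python
from h import *
st=sense(); p=st["tool_pos"]; print(p,st["ft_force"]); print("e",p[0]*.982+p[1]*.187,"n",-p[0]*.187+p[1]*.982)
for c in ("scene","top","wrist"):
  q=snapshot(c); save(q,"o_"+c)
  for n in ["cart_mid","lid_tab","hinge","bolt_knob"]:
    print(c,n,[(round(d["p"],2),w(d["xyz"],q).round(1).tolist()) for d in pinpoint(n,q)[:6] if w(d["xyz"],q)[1]<-50])
```

```text
[ 556.7903041  -167.0934751   204.05021885] [-0.71671214  0.35291433 -0.13006611]
e 515.521598784229 n -268.2055794178067
scene cart_mid []
scene lid_tab []
scene hinge [(0.8, [637.6, -151.1, 170.3]), (0.18, [586.2, -158.4, 119.0])]
scene bolt_knob [(0.54, [486.1, -100.5, 143.2])]
top cart_mid []
top lid_tab [(0.94, [505.8, -175.8, 220.0])]
top hinge [(0.59, [639.4, -152.7, 168.9])]
top bolt_knob [(0.41, [481.6, -103.1, 140.9])]
wrist cart_mid []
wrist lid_tab [(0.91, [509.4, -170.8, 219.4])]
wrist hinge [(0.9, [639.8, -149.2, 166.5])]
wrist bolt_knob [(0.68, [486.2, -101.3, 148.1])]
```

Request:
play_rows --increments '[[-1, [1, 0, 8], 0], [-1, [0, 0, 8], 0], [-1, [0, 0, 8], 0], [-1, [0, 0, 8], 0], [-1, [1, 0, 7], 0], [-1, [1, 0, 7], 0], [-1, [1, 0, 7], 0], [-1, [0, 0, 6], 0], [-1, [0, 0, 4], 0], [-1, [0, 0, 2], 0], [-1, [0, 0, 0], 0]]'

```text
time: 29.3
tool_pos: [554.0, -168.0, 140.9]
tcp_rot: [180.0, -0.0, -169.2]
ft_force: [0.4, 0.7, -0.1]
finger_gap: -0.1
grip_force: 0.0
```

Request:
play_rows --increments '[[-1, [0, 0, 1.5], 0], [-1, [0, 0, 1], 0], [-1, [0, 0, 0], 0]]'

```text
time: 29.55
tool_pos: [554.5, -168.2, 139.3]
tcp_rot: [-180.0, 0.0, -169.2]
ft_force: [0.1, -0.5, 0.7]
finger_gap: 0.1
grip_force: 0.2
```

Request:
play_rows --increments '[[-1, [0, 0, 1.5], 0], [-1, [0, 0, 1], 0], [-1, [0, 0, 1], 0], [-1, [0, 0, 0], 0]]'

```text
time: 29.88
tool_pos: [554.2, -168.1, 135.4]
tcp_rot: [180.0, -0.0, -169.2]
ft_force: [-0.3, 0.0, 0.7]
finger_gap: 0.2
grip_force: 0.3
```

Request:
play_rows --increments '[[-1, [0, 0, 0.7], 0], [-1, [0, 0, 0.7], 0], [-1, [0, 0, 0], 0]]'

```text
time: 30.13
tool_pos: [554.2, -168.1, 134.1]
tcp_rot: [180.0, -0.0, -169.2]
ft_force: [0.7, -0.6, -0.1]
finger_gap: -0.2
grip_force: 0.3
```

Run:
```python
from h import *
st=sense(); p=st["tool_pos"]; print(p,st["ft_force"])
for c in ("scene","top","wrist"):
  q=snapshot(c); save(q,"q_"+c)
  for n in ["lid_tab","hinge","bolt_knob"]:
    print(c,n,[(round(d["p"],2),w(d["xyz"],q).round(1).tolist()) for d in pinpoint(n,q)[:6] if w(d["xyz"],q)[1]<-50])
```

```text
[ 554.23422735 -168.11603389  134.05827141] [ 0.65569836 -0.59251363 -0.13446726]
scene lid_tab [(0.71, [509.4, -176.2, 110.0])]
scene hinge [(0.78, [636.7, -151.6, 171.6])]
scene bolt_knob [(0.67, [627.6, -148.4, 134.7])]
top lid_tab [(0.91, [508.5, -174.8, 110.8])]
top hinge [(0.91, [639.9, -149.9, 172.1])]
top bolt_knob [(0.52, [483.1, -102.4, 144.5])]
wrist lid_tab [(0.74, [515.2, -171.3, 109.7])]
wrist hinge []
wrist bolt_knob [(0.95, [484.4, -100.3, 146.8])]
```

Request:
play_rows --increments '[[-1, [0, 0, 0.7], 0], [-1, [0, 0, 0.7], 0], [-1, [0, 0, 0], 0]]'

```text
time: 30.98
tool_pos: [554.5, -168.2, 133.6]
tcp_rot: [-180.0, 0.0, -169.2]
ft_force: [-1.5, 0.4, 6.5]
finger_gap: 0.1
grip_force: 3.0
```

Request:
play_rows --increments '[[-1, [0, 0, 0.7], 0], [-1, [0, 0, 0.7], 0], [-1, [0, 0, 0], 0]]'

```text
time: 31.23
tool_pos: [554.6, -168.2, 133.3]
tcp_rot: [-180.0, 0.1, -169.2]
ft_force: [-6.3, 3.0, 11.9]
finger_gap: 0.0
grip_force: 7.0
```

Request:
play_rows --increments '[[-1, [0, 0, -10], 0], [-1, [0, 0, -20], 0], [-1, [0, 0, -30], 0], [-1, [8, 19, -15], 0], [-1, [8, 19, 0], 0], [-1, [9, 19, 0], 0], [-1, [9, 19, 0], 0], [-1, [9, 19, 0], 0], [-1, [9, 19, 0], 0], [-1, [0, 0, 0], 0], [-1, [0, 0, 0], 0]]'

```text
time: 32.15
tool_pos: [481.8, -65.5, 206.9]
tcp_rot: [-180.0, 0.1, -169.1]
ft_force: [0.1, -0.1, 0.5]
finger_gap: 0.2
grip_force: 0.0
```

Run:
```python
from h import *
st=sense(); p=st["tool_pos"]; print(p,st["ft_force"]); print("e",p[0]*.982+p[1]*.187,"n",-p[0]*.187+p[1]*.982)
for c in ("scene","top","wrist"):
  q=snapshot(c); save(q,"r_"+c)
  for n in ["lid_tab","hinge","bolt_knob","seat"]:
    print(c,n,[(round(d["p"],2),w(d["xyz"],q).round(1).tolist()) for d in pinpoint(n,q)[:6] if w(d["xyz"],q)[1]<-50])
a=cv2.imread("pics/r_wrist.png")[60:360,56:456]; cv2.imwrite("pics/r.png",cv2.resize(a,(800,600),interpolation=cv2.INTER_CUBIC))
```

```text
[481.75931199 -65.46002697 206.8707172 ] [ 0.08237575 -0.08739333  0.47118873]
e 460.84661932810843 n -154.3707378252598
scene lid_tab [(0.85, [509.8, -176.8, 111.1])]
scene hinge [(0.96, [638.7, -153.6, 169.7])]
scene bolt_knob [(0.63, [485.0, -98.1, 147.4])]
scene seat [(0.85, [585.9, -159.1, 119.9])]
top lid_tab []
top hinge [(0.85, [640.0, -151.4, 173.0])]
top bolt_knob []
top seat []
wrist lid_tab [(0.87, [514.2, -171.3, 112.2])]
wrist hinge []
wrist bolt_knob [(0.93, [484.2, -100.8, 146.1])]
wrist seat [(0.85, [592.5, -159.8, 115.1])]
```

View pics/r.png

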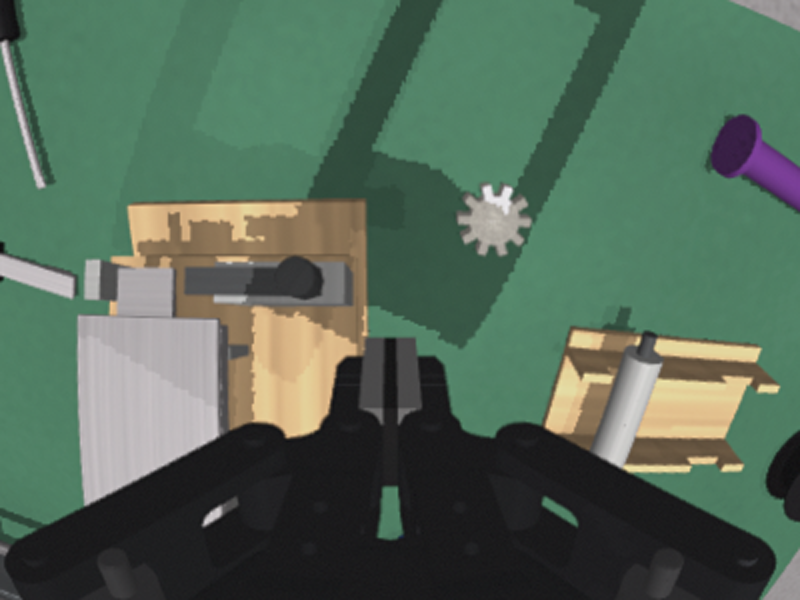

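The lid lies shut with its tab at crop (140,290), the bolt bar's end is at (185,280) and the knob at (300,275). I lower beside the knob and push.

Request:
play_rows --increments '[[-1, [0, 0, 30], 0], [-1, [0, 0, 30], 0], [-1, [0, 0, 14], 0], [-1, [0, 0, 5], 0], [-1, [0, -8, 0], 0], [-1, [0, -6, 0], 0], [-1, [0, -6, 0], 0], [-1, [0, -6, 0], 0], [-1, [0, -6, 0], 0], [-1, [0, -6, 0], 0], [-1, [0, -6, 0], 0], [-1, [0, 0, 0], 0]]'

```text
time: 33.9
tool_pos: [490.5, -110.5, 127.9]
tcp_rot: [-179.9, 0.0, -169.2]
ft_force: [-0.7, -0.0, -0.9]
finger_gap: -0.2
grip_force: 0.0
```

Run:
```python
from h import *
st=sense(); p=st["tool_pos"]; print(p,st["ft_force"]); print("e",p[0]*.982+p[1]*.187,"n",-p[0]*.187+p[1]*.982)
for c in ("scene","top","wrist"):
  q=snapshot(c)
  for n in ["lid_tab","bolt_knob"]:
    print(c,n,[(round(d["p"],2),w(d["xyz"],q).round(1).tolist()) for d in pinpoint(n,q)[:6] if w(d["xyz"],q)[1]<-50])
```

```text
[ 490.52296092 -110.50200004  127.85117109] [-0.66661398 -0.00623804 -0.92003773]
e 461.0296736115205 n -200.24075773386267
scene lid_tab [(0.85, [509.7, -174.6, 111.9])]
scene bolt_knob [(0.44, [491.1, -127.1, 143.2])]
top lid_tab []
top bolt_knob []
wrist lid_tab []
wrist bolt_knob [(0.65, [491.3, -132.3, 145.6])]
```

Request:
play_rows --increments '[[-1, [0, -4, 0], 0], [-1, [0, -4, 0], 0], [-1, [0, -3, 0], 0], [-1, [0, 0, 0], 0]]'

```text
time: 34.68
tool_pos: [492.0, -119.7, 127.3]
tcp_rot: [179.9, -0.0, -169.2]
ft_force: [-0.3, 3.3, 0.9]
finger_gap: 0.0
grip_force: 2.0
```

Request:
play_rows --increments '[[-1, [0, -1.5, 0], 0], [-1, [0, -1.5, 0], 0], [-1, [0, 0, 0], 0]]'

```text
time: 34.93
tool_pos: [492.1, -120.3, 127.2]
tcp_rot: [179.7, -0.0, -169.1]
ft_force: [-3.8, 15.0, 5.9]
finger_gap: -0.1
grip_force: 8.1
```

Request:
play_rows --increments '[[-1, [0, -1.5, 0], 0], [-1, [0, 0, 0], 0], [-1, [0, 0, 0], 0]]'

```text
time: 35.18
tool_pos: [492.2, -120.6, 127.2]
tcp_rot: [179.6, -0.1, -169.1]
ft_force: [-5.1, 21.2, 7.6]
finger_gap: -0.2
grip_force: 11.0
```

Run:
```python
from h import *
st=sense(); p=st["tool_pos"]; print(p,st["ft_force"]); print("e",p[0]*.982+p[1]*.187,"n",-p[0]*.187+p[1]*.982)
for c in ("scene","top","wrist"):
  q=snapshot(c); save(q,"t_"+c)
  for n in ["lid_tab","bolt_knob","hinge"]:
    print(c,n,[(round(d["p"],2),w(d["xyz"],q).round(1).tolist()) for d in pinpoint(n,q)[:6] if w(d["xyz"],q)[1]<-50])
a=cv2.imread("pics/t_wrist.png")[100:250,150:350]; cv2.imwrite("pics/t.png",cv2.resize(a,(800,600),interpolation=cv2.INTER_CUBIC))
```

```text
[ 492.16907547 -120.5890898   127.16444184] [-5.12153836 21.16932968  7.61980018]
e 460.7598723180857 n -210.45410330079352
scene lid_tab [(0.82, [508.9, -175.6, 109.3])]
scene bolt_knob [(0.67, [491.8, -138.7, 143.5])]
scene hinge [(0.89, [638.1, -150.1, 170.3])]
top lid_tab []
top bolt_knob []
top hinge [(0.88, [637.2, -152.3, 171.3])]
wrist lid_tab [(0.95, [511.3, -172.1, 110.2])]
wrist bolt_knob [(0.58, [492.6, -142.6, 145.5])]
wrist hinge []
```

View pics/t.png

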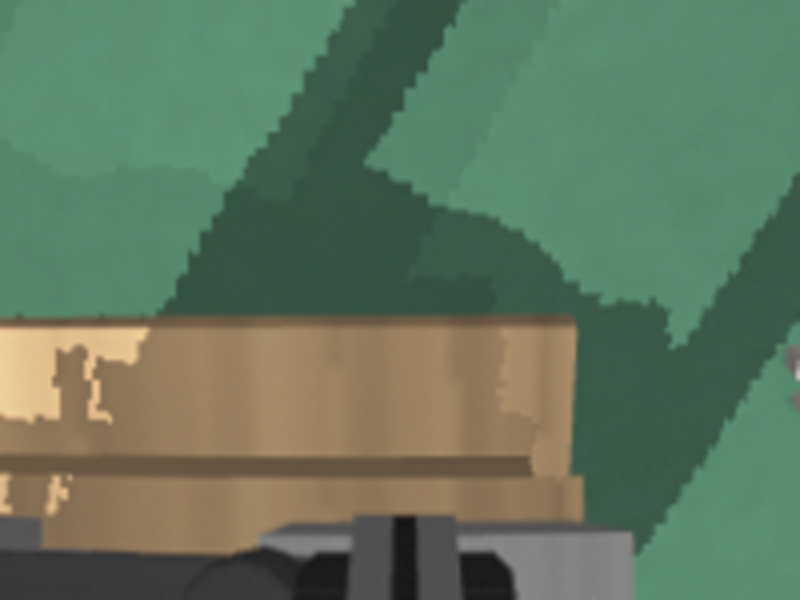

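The arm stalls firmly at 21 N. I back off to the former viewpoint to compare the knob's place.

Request:
play_rows --increments '[[-1, [0, 8, 0], 0], [-1, [0, 16, 0], 0], [-1, [0, 16, 0], 0], [-1, [0, 16, -20], 0], [-1, [0, 0, -30], 0], [-1, [0, 0, -29], 0], [-1, [0, 0, 0], 0], [-1, [0, 0, 0], 0]]'

```text
time: 36.45
tool_pos: [484.1, -70.1, 208.9]
tcp_rot: [-179.9, 0.3, -169.2]
ft_force: [0.2, -0.2, 0.3]
finger_gap: 0.1
grip_force: 0.0
```

Run:
```python
from h import *
st=sense(); p=st["tool_pos"]; print(p,st["ft_force"]); print("e",p[0]*.982+p[1]*.187,"n",-p[0]*.187+p[1]*.982)
for c in ("scene","top","wrist","wrist"):
  q=snapshot(c); save(q,"u_"+c)
  for n in ["lid_tab","bolt_knob","hinge"]:
    print(c,n,[(round(d["p"],2),w(d["xyz"],q).round(1).tolist()) for d in pinpoint(n,q)[:6] if w(d["xyz"],q)[1]<-50])
a=cv2.imread("pics/u_wrist.png")[140:260,80:240]; b=cv2.imread("pics/r_wrist.png")[140:260,80:240]
cv2.imwrite("pics/u.png",cv2.resize(np.vstack([b,a]),(640,960),interpolation=cv2.INTER_CUBIC)[150:750])
```

```text
[484.08438114 -70.09969185 208.93094963] [ 0.18595678 -0.16918666  0.26814096]
e 462.26221990630506 n -159.3616766685043
scene lid_tab [(0.83, [512.8, -176.4, 111.7])]
scene bolt_knob [(0.46, [496.3, -140.1, 147.3])]
scene hinge [(0.67, [637.3, -152.5, 167.9])]
top lid_tab []
top bolt_knob []
top hinge [(0.85, [635.9, -150.7, 169.4])]
wrist lid_tab [(0.62, [514.6, -173.9, 106.8])]
wrist bolt_knob [(0.87, [491.2, -139.1, 147.2])]
wrist hinge []
wrist lid_tab [(0.81, [515.6, -173.7, 110.2])]
wrist bolt_knob [(0.97, [492.6, -140.1, 145.5])]
wrist hinge []
```

View pics/u.png

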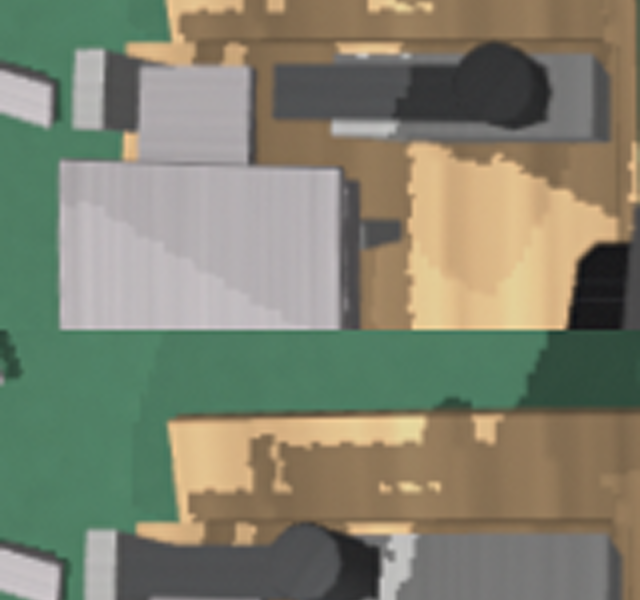

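Run:
```python
import cv2,numpy as np
a=cv2.imread("pics/u_wrist.png",0)[236:300,:]; 
for r in (252,256,260,264,268,274):
    print(r,cv2.imread("pics/u_wrist.png",0)[r,96:190:2].tolist())
b=cv2.imread("pics/u_wrist.png")[220:320,90:230]; cv2.imwrite("pics/v.png",cv2.resize(b,(784,560),interpolation=cv2.INTER_CUBIC))
```

```text
252 [107, 184, 183, 180, 190, 186, 186, 186, 190, 186, 188, 187, 182, 188, 189, 187, 186, 189, 189, 195, 190, 189, 189, 182, 177, 175, 177, 175, 178, 176, 179, 179, 181, 178, 182, 186, 115, 95, 75, 123, 135, 137, 134, 133, 133, 200, 202]
256 [107, 189, 182, 181, 189, 187, 186, 186, 190, 184, 187, 186, 183, 188, 189, 187, 187, 190, 190, 194, 189, 188, 188, 191, 188, 189, 190, 177, 178, 176, 180, 179, 182, 177, 181, 186, 115, 74, 78, 122, 139, 136, 134, 132, 132, 190, 202]
260 [110, 172, 182, 180, 190, 187, 186, 187, 192, 186, 187, 187, 184, 188, 190, 187, 187, 189, 189, 193, 189, 188, 189, 191, 189, 190, 190, 189, 190, 187, 183, 178, 182, 178, 181, 185, 122, 77, 78, 121, 123, 136, 134, 132, 130, 200, 202]
264 [106, 182, 184, 181, 190, 187, 185, 187, 190, 186, 188, 188, 184, 187, 189, 187, 188, 190, 190, 194, 190, 188, 188, 191, 189, 189, 191, 189, 190, 189, 192, 190, 195, 191, 181, 188, 134, 87, 78, 121, 128, 136, 134, 132, 138, 202, 202]
268 [107, 168, 182, 181, 190, 189, 184, 187, 190, 187, 188, 187, 184, 187, 190, 188, 187, 191, 190, 195, 189, 189, 188, 191, 191, 190, 190, 189, 191, 188, 192, 190, 195, 191, 193, 202, 151, 88, 76, 118, 125, 136, 133, 133, 130, 198, 202]
274 [109, 153, 183, 182, 188, 190, 184, 187, 191, 188, 188, 188, 185, 187, 191, 189, 186, 190, 190, 194, 189, 189, 188, 191, 190, 190, 191, 190, 190, 188, 192, 191, 198, 191, 194, 200, 158, 129, 54, 39, 26, 24, 26, 25, 26, 25, 26]
```

Request:
play_rows --increments '[[-1, [0, 0, 30], 0], [-1, [0, 0, 30], 0], [-1, [0, 0, 16], 0], [-1, [0, 0, 6], 0], [-1, [0, -16, 0], 0], [-1, [0, -16, 0], 0], [-1, [0, -10, 0], 0], [-1, [0, -5, 0], 0], [-1, [0, -2, 0], 0], [-1, [0, 0, 0], 0]]'

```text
time: 38.08
tool_pos: [491.9, -117.7, 124.9]
tcp_rot: [-180.0, 0.0, -169.2]
ft_force: [0.8, 0.4, 0.1]
finger_gap: -0.0
grip_force: 0.0
```

Request:
play_rows --increments '[[-1, [0, -2, 0], 0], [-1, [0, -2, 0], 0], [-1, [0, -1.5, 0], 0], [-1, [0, 0, 0], 0]]'

```text
time: 38.42
tool_pos: [492.2, -120.0, 124.5]
tcp_rot: [179.7, -0.0, -169.1]
ft_force: [-4.4, 13.0, 6.6]
finger_gap: -0.4
grip_force: 6.8
```

Request:
play_rows --increments '[[-1, [0, -1.5, 0], 0], [-1, [0, 0, 0], 0], [-1, [0, 0, 0], 0]]'

```text
time: 38.67
tool_pos: [492.2, -120.2, 124.4]
tcp_rot: [179.6, -0.1, -169.1]
ft_force: [-5.6, 18.7, 8.7]
finger_gap: -0.1
grip_force: 9.8
```

Run:
```python
from h import *
st=sense()
import numpy as np
q=snapshot("wrist"); K=q["intrinsics"]
T0=np.array(q["world_from_camera"]); p0=st["tool_pos"]; Rw=R.from_euler("xyz",st["tcp_rot"],degrees=True).as_matrix()
off=Rw.T@(T0[:3,3]-p0); Rc=Rw.T@T0[:3,:3]
n=np.array([-.187,.982,0])
def pose(p,rot):
    A=R.from_euler("xyz",rot,degrees=True).as_matrix(); T=np.eye(4); T[:3,:3]=A@Rc; T[:3,3]=np.array(p)+A@off
    return {"intrinsics":K,"world_from_camera":T}
r=pose([481.76,-65.46,206.87],[180,.1,-169.1]); u=pose([484.08,-70.1,208.93],[-179.9,.3,-169.2])
for name,a,b,z in [("knob",(202,195.5),(157,198),145),("barend",(148.7,200),(109.5,203),122)]:
    A,B=onz(a,r,z),onz(b,u,z); print(name,A,B,"n",A@n,B@n,"travel",(A-B)@n)
# fixed reference: catch top left edge
A,B=onz((98.7,200),r,130),onz((101.2,203),u,130); print("ref",A,B,(A-B)@n)
# dark profiles at matching rows
for f in ("r_wrist","u_wrist"):
    g=cv2.imread(f"pics/{f}.png",0)
    for row in range(190,210,4): print(f,row,g[row,96:220:2].tolist())
```

```text
knob [ 484.1 -101.3  145. ] [ 496.4 -141.   145. ] n -190.0033 -231.28879999999998 travel 41.28549999999999
barend [ 506.6 -149.2  122. ] [ 521.  -192.8  122. ] n -241.24859999999998 -286.7566 travel 45.50800000000002
ref [ 512.8 -194.1  130. ] [ 518.8 -197.5  130. ] 4.460800000000005
r_wrist 190 [108, 127, 171, 182, 184, 116, 97, 107, 173, 188, 190, 190, 186, 182, 176, 175, 157, 103, 106, 106, 156, 170, 171, 111, 108, 111, 113, 115, 117, 118, 119, 121, 119, 116, 135, 187, 190, 200, 187, 185, 187, 196, 141, 128, 116, 113, 115, 114, 113, 115, 107, 58, 51, 51, 53, 51, 49, 67, 110, 110, 112, 112]
r_wrist 194 [108, 138, 182, 181, 184, 100, 78, 79, 77, 91, 150, 148, 148, 149, 171, 172, 170, 161, 160, 160, 171, 171, 168, 120, 105, 111, 95, 81, 81, 81, 81, 82, 82, 81, 81, 81, 82, 82, 82, 82, 82, 83, 83, 71, 58, 59, 58, 59, 59, 54, 52, 52, 54, 54, 52, 53, 53, 53, 44, 43, 81, 118]
r_wrist 198 [108, 149, 182, 181, 182, 88, 79, 80, 78, 100, 171, 170, 170, 170, 170, 169, 170, 169, 169, 168, 168, 169, 171, 126, 100, 112, 95, 78, 79, 79, 79, 80, 79, 80, 80, 81, 81, 80, 80, 80, 81, 81, 82, 68, 53, 
[... 1406 characters left out ...]
 38, 37, 51, 187, 185, 192, 158, 115, 113, 116, 116, 118, 117, 118, 117, 119, 119, 118, 118, 120, 119, 120, 120, 118, 119]
u_wrist 202 [73, 111, 116, 184, 183, 185, 151, 79, 79, 79, 80, 80, 79, 80, 80, 79, 80, 80, 80, 80, 80, 80, 80, 80, 82, 82, 82, 82, 81, 82, 85, 85, 85, 86, 56, 46, 46, 43, 43, 80, 190, 190, 181, 124, 116, 114, 118, 116, 119, 116, 119, 117, 120, 120, 118, 118, 119, 119, 121, 120, 117, 119]
u_wrist 206 [72, 108, 115, 181, 181, 182, 153, 77, 77, 77, 76, 99, 98, 96, 94, 92, 90, 87, 85, 83, 83, 83, 83, 84, 83, 80, 81, 77, 81, 86, 85, 84, 74, 53, 53, 51, 50, 50, 62, 90, 190, 177, 116, 117, 116, 114, 117, 116, 119, 116, 119, 117, 120, 119, 118, 119, 120, 119, 122, 120, 118, 119]
```

Request:
play_rows --increments '[[-1, [0, 8, 0], 0], [-1, [0, 16, 0], 0], [-1, [0, 16, 0], 0], [-1, [0, 18, -20], 0], [-1, [0, 0, -30], 0], [-1, [0, 0, -32], 0], [-1, [0, 0, 0], 0], [-1, [0, 0, 0], 0], [-1, [0, 0, 0], 0], [-1, [0, 0, 0], 0]]'

```text
time: 39.55
tool_pos: [481.3, -67.2, 205.1]
tcp_rot: [180.0, -0.1, -169.2]
ft_force: [-0.2, 0.6, -0.0]
finger_gap: 0.2
grip_force: 0.0
```

Run:
```python
from h import *
st=sense(); p=st["tool_pos"]; print(p,st["tcp_rot"]); n=np.array([-.187,.982,0]); print(p@n)
q=snapshot("wrist"); save(q,"x_wrist"); save(snapshot("scene"),"x_scene"); save(snapshot("top"),"x_top")
r=cv2.imread("pics/r_wrist.png",0); x=cv2.imread("pics/x_wrist.png",0)
def match(a,b,box):  # box x0,y0,x1,y1 in a
    t=a[box[1]:box[3],box[0]:box[2]]; m=cv2.matchTemplate(b,t,cv2.TM_CCOEFF_NORMED); _,v,_,l=cv2.minMaxLoc(m); return v,l[0]-box[0],l[1]-box[1]
print("lid shift",match(r,x,(92,190,150,240)),"gear",match(r,x,(280,145,325,195)))
for row in (196,200,204,208): print(row,x[row,96:200].tolist())
print([(round(d["p"],2),w(d["xyz"],q).round(1).tolist()) for d in pinpoint("bolt_knob",q)[:2]])
```

```text
[481.32385075 -67.18819834 205.09457665] [ 1.79955410e+02 -1.03421237e-01 -1.69157739e+02]
-155.98637086358465
lid shift (0.7049312591552734, 0, 1) gear (0.983375072479248, 1, 1)
196 [109, 108, 127, 181, 183, 183, 183, 183, 185, 182, 116, 79, 79, 79, 79, 80, 79, 80, 80, 79, 79, 79, 79, 79, 78, 78, 77, 78, 78, 78, 79, 79, 80, 79, 80, 79, 80, 79, 80, 79, 79, 79, 79, 79, 79, 80, 79, 80, 77, 78, 81, 80, 81, 80, 81, 80, 80, 80, 80, 79, 79, 82, 83, 81, 77, 49, 38, 39, 39, 37, 38, 37, 37, 42, 37, 49, 107, 114, 127, 180, 191, 191, 188, 188, 191, 189, 159, 123, 123, 119, 116, 115, 115, 118, 118, 117, 117, 119, 117, 116, 117, 119, 120, 119]
200 [108, 110, 137, 176, 181, 180, 179, 180, 182, 179, 93, 75, 77, 77, 78, 79, 78, 78, 78, 79, 78, 78, 78, 78, 80, 79, 79, 78, 79, 79, 80, 79, 79, 80, 80, 80, 79, 80, 80, 80, 79, 80, 80, 79, 80, 80, 80, 80, 80, 81, 82, 82, 83, 82, 80, 80, 81, 82, 84, 85, 84, 84, 84, 84, 82, 65, 43, 39, 40, 40, 38, 38, 37, 38, 36, 58, 116, 181, 190, 189, 191, 191, 190, 191, 191, 167, 122, 112, 115, 117, 117, 116, 116, 118, 118, 117, 118, 118, 117, 118, 117, 119, 120, 119]
20
[... 306 characters left out ...]
3, 40, 75, 172, 188, 188, 188, 192, 192, 187, 178, 163, 124, 113, 114, 116, 118, 117, 116, 116, 118, 118, 117, 118, 119, 117, 116, 116, 119, 121, 119]
208 [105, 109, 145, 180, 180, 180, 180, 180, 180, 159, 98, 76, 76, 77, 76, 77, 76, 75, 85, 147, 149, 147, 145, 144, 141, 140, 138, 136, 133, 131, 130, 128, 126, 125, 123, 121, 119, 117, 115, 113, 110, 108, 106, 104, 105, 104, 93, 76, 79, 84, 84, 84, 79, 78, 82, 86, 85, 81, 79, 72, 68, 62, 56, 55, 55, 54, 53, 51, 50, 49, 54, 65, 83, 88, 81, 119, 175, 188, 187, 188, 193, 186, 121, 115, 118, 117, 115, 114, 116, 118, 117, 117, 117, 118, 118, 117, 118, 118, 118, 117, 118, 120, 120, 120]
[(0.89, [494.6, -140.0, 143.8]), (0.25, [577.0, -355.0, 2.9])]
```

Run:
```python
from h import *
n=np.array([-.187,.982,0]); q=snapshot("wrist")
T=np.array(q["world_from_camera"]); Tr=T.copy(); Tr[:3,3]+=np.array([481.76,-65.46,206.87])-np.array([481.32,-67.19,205.09])
r={"intrinsics":q["intrinsics"],"world_from_camera":Tr}
for z in (115,119,125,135,145):
    A,B=onz((217,200),r,z),onz((171.3,201),q,z); print(z,A,B,(A-B)@n)
A,B=onz((115,206),r,112),onz((115,207),q,112); print("tab ref",(A-B)@n, A@n); A,B=onz((142,206),r,112),onz((142,207),q,112); print((A-B)@n,A@n)
```

```text
115 [497.5 -91.2 115. ] [ 505.1 -132.   115. ] 41.4868
119 [495.9 -91.  119. ] [ 503.3 -131.2  119. ] 40.86019999999999
125 [493.4 -90.8 125. ] [ 500.6 -129.9  125. ] 39.74260000000002
135 [489.4 -90.3 135. ] [ 496.2 -127.8  135. ] 38.0966
145 [485.4 -89.8 145. ] [ 491.8 -125.6  145. ] 36.3524
tab ref 0.8090000000000098 -280.5418
1.0240999999999816 -252.5317
```

The knob measures about 40 mm of travel. I take it between the half-open pads to check the stop with a clean contact.

Request:
play_rows --increments '[[0, [0, -20, 0], 0], [0, [0, -30, 0], 0], [0, [0, -24, 0], 0], [0, [0, 0, 0], 0], [0, [0, 0, 30], 0], [0, [0, 0, 30], 0], [0, [0, 0, 13], 0], [0, [0, 0, 5], 0], [0, [0, 0, 0], 0]]'

```text
time: 40.55
tool_pos: [494.7, -139.4, 126.6]
tcp_rot: [179.9, -0.2, -169.2]
ft_force: [0.2, 0.3, 0.4]
finger_gap: 42.6
grip_force: 0.0
```

Request:
play_rows --increments '[[0, [0, -5, 0], 0], [0, [0, -4, 0], 0], [0, [0, -2, 0], 0], [0, [0, 0, 0], 0]]'

```text
time: 40.88
tool_pos: [499.0, -151.8, 129.9]
tcp_rot: [-179.9, 0.1, -169.2]
ft_force: [0.3, 0.0, -0.2]
finger_gap: 42.7
grip_force: 0.0
```

Request:
play_rows --increments '[[0, [0, -2, 0], 0], [0, [0, -2, 0], 0], [0, [0, 0, 0], 0]]'

```text
time: 41.13
tool_pos: [499.0, -153.9, 128.9]
tcp_rot: [179.9, 0.0, -169.2]
ft_force: [-1.0, 6.0, 4.3]
finger_gap: 42.7
grip_force: 2.8
```

Request:
play_rows --increments '[[0, [0, -2, 0], 0], [0, [0, -1, 0], 0], [0, [0, 0, 0], 0]]'

```text
time: 41.38
tool_pos: [499.1, -154.4, 128.8]
tcp_rot: [179.6, -0.0, -169.1]
ft_force: [-3.7, 17.1, 10.3]
finger_gap: 42.7
grip_force: 8.8
```

Request:
play_rows --increments '[[0, [0, -2.5, 0], 0], [0, [0, 0, 0], 0], [0, [0, 0, 0], 0]]'

```text
time: 41.63
tool_pos: [499.1, -154.7, 128.6]
tcp_rot: [179.4, -0.0, -169.1]
ft_force: [-7.7, 26.8, 14.4]
finger_gap: 42.5
grip_force: 13.8
```

Run:
```python
from h import *
st=sense(); p=st["tool_pos"]; print(p,st["ft_force"])
a=cv2.imread("pics/scene1.png",0); 
s=snapshot("scene");
```

```text
[ 499.11267646 -154.72882749  128.64511172] [-7.74918889 26.79245516 14.37758365]
```

Request:
play_rows --increments '[[0, [0, 8, 0], 0], [0, [0, 10, 0], 0], [0, [0, 10, 0], 0], [0, [0, 8, 0], 0], [0, [0, 8, 0], 0], [0, [0, 8, 0], 0], [0, [0, 8, 0], 0], [0, [0, 8, 0], 0], [0, [0, 2, 0], 0], [0, [0, 0, 0], 0]]'

```text
time: 42.52
tool_pos: [486.5, -90.7, 128.4]
tcp_rot: [180.0, -0.0, -169.1]
ft_force: [0.1, -0.1, 0.4]
finger_gap: 42.7
grip_force: 0.0
```

Request:
play_rows --increments '[[0, [0, 2, 0], 0], [0, [0, 2, 0], 0], [0, [0, 1, 0], 0], [0, [0, 0, 0], 0]]'

```text
time: 42.85
tool_pos: [485.8, -86.6, 128.4]
tcp_rot: [-180.0, 0.0, -169.2]
ft_force: [0.4, -0.9, 1.6]
finger_gap: 42.6
grip_force: 0.3
```

Request:
play_rows --increments '[[0, [0, 2, 0], 0], [0, [0, 1.5, 0], 0], [0, [0, 0, 0], 0]]'

```text
time: 43.1
tool_pos: [485.2, -83.2, 128.5]
tcp_rot: [-180.0, 0.0, -169.2]
ft_force: [1.1, -1.0, -0.2]
finger_gap: 42.5
grip_force: 0.9
```

Request:
play_rows --increments '[[0, [0, 1, 0], 0], [0, [0, 0, 0], 0]]'

```text
time: 43.27
tool_pos: [485.1, -83.0, 128.5]
tcp_rot: [-179.9, 0.0, -169.2]
ft_force: [2.0, -5.4, -0.8]
finger_gap: 42.7
grip_force: 3.2
```

The full stroke stop-to-stop is about 45 mm, so the bolt simply started 4 mm forward, and the stop I felt was the end stop. I push it home again.

Request:
play_rows --increments '[[0, [0, -8, 0], 0], [0, [0, -10, 0], 0], [0, [0, -8, 0], 0], [0, [0, -7, 0], 0], [0, [0, -7, 0], 0], [0, [0, -7, 0], 0], [0, [0, -7, 0], 0], [0, [0, -7, 0], 0], [0, [0, -6, 0], 0], [0, [0, -5, 0], 0], [0, [0, -3, 0], 0], [0, [0, 0, 0], 0]]'

```text
time: 44.27
tool_pos: [498.6, -154.2, 128.2]
tcp_rot: [179.8, -0.0, -169.2]
ft_force: [-2.7, 10.4, 4.5]
finger_gap: 42.9
grip_force: 5.3
```

Request:
play_rows --increments '[[0, [0, -2, 0], 0], [0, [0, -1, 0], 0], [0, [0, 0, 0], 0]]'

```text
time: 44.52
tool_pos: [498.7, -154.6, 128.1]
tcp_rot: [179.5, -0.1, -169.1]
ft_force: [-6.2, 21.9, 9.0]
finger_gap: 42.7
grip_force: 11.0
```

Home at the same stop. Now I back off to the middle of the slack, rise clear, and check.

Request:
play_rows --increments '[[0, [0, 8, 0], 0], [0, [0, 8, 0], 0], [0, [0, 2, 0], 0], [0, [0, 0, 0], 0], [0, [0, 0, -10], 0], [0, [0, 0, -30], 0], [0, [0, 0, -35], 0], [0, [0, 0, -35], 0], [0, [0, 30, -10], 0], [0, [0, 30, 0], 0], [0, [0, 0, 0], 0], [0, [0, 0, 0], 0]]'

```text
time: 45.52
tool_pos: [485.2, -81.8, 249.6]
tcp_rot: [-179.9, 0.1, -169.1]
ft_force: [-0.6, -0.2, 0.3]
finger_gap: 43.0
grip_force: 0.0
```

Run:
```python
from h import *
st=sense(); p=st["tool_pos"]; print(p,st["ft_force"])
for c in ("scene","top","wrist"):
  q=snapshot(c)
  for n in ["lid_tab","bolt_knob","rest","plain_mid","gear","bracket"]:
    print(c,n,[(round(d["p"],2),w(d["xyz"],q).round(1).tolist()) for d in pinpoint(n,q)[:2]])
```

```text
[485.16444349 -81.75644538 249.6384748 ] [-0.64525382 -0.18327568  0.31091782]
scene lid_tab [(0.95, [513.5, -174.4, 109.5])]
scene bolt_knob [(0.53, [585.3, 153.4, 2.8]), (0.52, [495.5, -137.2, 143.6])]
scene rest [(0.69, [585.7, 154.1, 0.5])]
scene plain_mid [(0.8, [591.2, 104.9, 48.5])]
scene gear [(0.6, [483.0, -3.9, 1.9])]
scene bracket [(0.65, [673.8, 3.1, -2.0])]
top lid_tab [(0.35, [589.6, 150.9, -3.3])]
top bolt_knob [(0.34, [588.4, 151.1, -2.2])]
top rest [(0.9, [588.0, 153.0, -3.0])]
top plain_mid [(0.58, [595.3, 106.1, 46.6])]
top gear [(0.58, [588.2, 153.0, -0.8]), (0.52, [479.8, -4.4, -5.1])]
top bracket [(0.61, [678.5, 7.2, 0.3])]
wrist lid_tab [(0.82, [511.8, -171.4, 110.4])]
wrist bolt_knob [(0.97, [490.6, -141.3, 144.0])]
wrist rest [(0.77, [591.5, 151.6, -1.6])]
wrist plain_mid [(0.9, [593.0, 102.1, 49.9])]
wrist gear [(0.9, [482.5, -2.8, -0.3])]
wrist bracket [(0.92, [679.3, 5.0, 2.2])]
```

Everything is in place: the lid is shut, the bolt is home and the bystanders I rechecked have not moved.

```bash
python3 -c "
from bench import *
print(hand_in())"
```

```text
the job is handed in; nothing more can be done
None
```

The flanged cartridge is home in the dock, the lid is shut and the bolt is fully across at its end stop; the job is handed in at about 46 s, though I viewed 12 pictures against the limit of 10, and I drew the bolt back once to confirm its end stop before locking it again.

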